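Put the models back on their foundations on a railway layout

ROBOT

A 6-joint arm with a two-finger parallel gripper is mounted at the origin on the work surface. World frame = base frame: x ahead of the robot, y to its left, z up, the work surface at z = 0. Lengths are in m, angles in rad, forces in N, time in s.
With the tool pointing down it reaches from about 0.225 to 0.875 m from the base axis. Payload 3.4 kg.
Tool frame: the origin (TCP) lies between the finger pads; the fingertips stand 25 mm ahead of it and the grasp point (between the pads) lies 6 mm ahead of it (manip.tips_ahead is the distance from the TCP to the fingertips, in m); z points along the fingers, x is the direction in which the jaws open and shut, and the axes are right-handed (so a half turn about z gives the same grasp; the last joint's range is limited). The gripper opens to 85 mm and grips with 20 to 120 N. Pads are 22 mm wide; open, the fingers measure 114 mm over their backs; the gripper's body (76 mm by 85 mm) begins 54 mm behind the grasp point. The pads swing forward as they close: fully open they stand 13 mm farther back than shut.
Start: joints at [-1.235, 0.276, 1.505, -0, 1.361, -0.121], TCP at [0.254, -0.516, 0.256] pointing down, gripper open.
Joint ranges: [-2.89, 2.89], [-0.75, 2.08], [0.22, 2.7], [-1.18, 4.32], [0.11, 2.71], [-2.7, 2.7]. Speed limits (rad/s): [2.57, 2.57, 3.14, 3.14, 3.14, 3.14].

INTERFACE

Orientations are given as a unit quaternion [w, x, y, z].
In Python, from rig import manip gives the robot as it stands. The module is installed in compiled form; this text tells all that it offers.
- The arm moves only by the tool send_rows, never from a script. Its argument "plan" is a list of rows, each an object with "linear": the shift along the tool's x, y, z in m, a list of three; "delta_rot": the turn, a rotation vector about the tool's x, y, z in degrees, a list of three; "fingers": the finger opening in m, from 0 to 0.0854. A call has 1 to 12 rows; each row shifts and turns the pose as measured when the row begins, along the tool's axes as they then stand; what a row does not reach is not made up. A row lasts 1/12 s, in which the tool goes at most 41.7 mm and 7.16 degrees, less where a joint would pass 70% of its speed; a pose out of reach is approached as far as the arm can. A call with a gripper value outside its range is refused whole. The fingers move at their own pace and stop on an object; "force" is the grip in N (left out, the last holds). Time passes only in rows, so rows that do not move let the fingers close. It gives the time, the measured TCP pose, the force and the opening at its end, in the units of the state.
- manip.get_state(): the state, without advancing time (a new reading comes with each control period).
- manip.get_image(name): name is "scene" or "top" or "wrist"; returns the picture (480x640x3 uint8, red, green, blue); there is no depth.
- manip.camera_info(name): a dict with "K" (3x3 intrinsics, pixels), "rvec" (rotation vector, rad) and "tvec" (3), from world to camera coordinates, as OpenCV has them. Camera axes: x right, y down, z forward; pixel columns grow to the right and rows downward; lengths in m; the calibration is good to about 2 mm. A picture is of the moment at which its call begins: read the wrist's pose just before it. camera_info takes no time and is no camera call; for the wrist camera it gives the pose at the moment of the call.
- manip.sign_off(): hands the job in, once; it reports no verdict.
Trained networks look in the newest picture that a camera, given by its name, has taken for a name from the list of things; names that differ only in an ending like _2 or _b are one class to them, and where a whole thing is asked for, a point or a joint stands for the part that bears it (a point fixed in the world has none). Each returns a list of dicts, best first, with "p" (0 to 1); they miss things now and then, are a little off and sometimes report something else, mostly with a low value. They report only what shows in the picture. A call takes as long as a camera call. They do not tell look-alikes from the thing itself.
- manip.find_in(thing, camera): "extent" ([left, top, right, bottom] in pixels, round what is visible of it).
- manip.masks_of(thing, camera): "pixels" (480x640 bool, what is visible of it) and "extent" ([left, top, right, bottom] in pixels, round what is visible of it).
The state is a dict: "clock": time; "qpos": joint angles; "qd": joint speeds; "effort": joint torques, N m; "position": TCP position; "ee_rot": TCP orientation; "contact_force": force on the tool from outside, world axes, zero at the start; "moment": the same for the moment, N m; "width": finger opening in m.
Only numpy, scipy, OpenCV 4.12 (cv2) and the standard library are available. Lean on these libraries where they do the work, as an engineer would, in place of code of your own. Each camera call takes 0.05 s, during which the arm holds its last target. There are 200 camera calls.

TASK

Put the goods yard of the model railway back together: stand the long goods shed, the small house and the brick base of the water tower each on the bare concrete foundation that matches its footprint, centred on it and squared up with it, and put the grey tank upright and centred on top of the brick tower base. Leave the lorry, the car and the loose tree where they stand.

Things in the scene. Friction and masses are not known exactly. Their poses are not given: they have to be found in the camera images.
- shed: Long model goods shed, cream walls, red-brown gabled roof, no chimney; loose, 0.12 kg. Footprint 120 mm (x, along the ridge) by 48 mm (y); flat upright walls to 42 mm height, ridge top at 69 mm, eaves 2 mm proud of the walls. Origin: centre of its underside; z up. Grasp across the 48 mm. Either way round is right.
- house: Small model house, same cream walls and red-brown gabled roof, brick chimney; loose, 0.10 kg. Footprint 72 mm (x, along the ridge) by 52 mm (y); flat upright walls to 42 mm height, ridge top at 71 mm, eaves 2 mm proud of the walls, chimney top at 74 mm. Origin: centre of its underside; z up. Grasp across the 52 mm. Either way round is right.
- tower_base: Base of the model water tower: plain upright brick drum, 50 mm diameter, 55 mm high, flat top, small dark windows; loose, about 0.15 kg. Origin: centre of its underside; z up. It belongs on the round foundation; its turn about the vertical does not matter.
- tank: Tank of the water tower: upright grey drum with dark hoops, 58 mm diameter, straight sides to 38 mm height, then a low dark conical roof (62 mm wide at its rim) up to 56 mm; flat underside; loose, 0.07 kg. Origin: centre of its underside; z up. It rests by weight alone on the flat top of the tower base; its turn does not matter.
- long_pad: Long foundation slab, 140 mm (x) by 68 mm (y), 4 mm thick, flat top: for the goods shed. Fixed. Origin: centre of its underside; x along its long side, z up. All foundations are of one concrete, told apart by outline; the paler inset, 10 mm in from the edge, is the footprint of the model that belongs there.
- short_pad: Short foundation slab, 92 mm (x) by 72 mm (y), 4 mm thick, flat top: for the small house. Fixed. Origin: centre of its underside; x along its long side, z up. All foundations are of one concrete, told apart by outline; the paler inset, 10 mm in from the edge, is the footprint of the model that belongs there.
- round_pad: Round foundation slab, 72 mm diameter, 4 mm thick, flat top: for the tower base. Fixed to the layout. Origin: centre of its underside; z up.
- lorry: Bystander: loose model lorry with a red cab and yellow box, 100 x 29 x 36 mm, about 0.12 kg. Origin: centre of its underside; x along its length. To be left alone.
- car: Bystander: loose blue model car, 50 x 21 x 17 mm, about 0.06 kg. Origin: centre of its underside; x along its length. To be left alone.
- tree: Bystander: loose model tree, 70 mm high, crown about 40 mm wide, on a round foot of 24 mm diameter, about 0.05 kg. Origin: centre of its underside. To be left alone.
Not all that is in view belongs to the job. What is shaped like the shed but blue is not meant.

How it is judged:
By the outcome, as a careful person would: the job done as asked, in the order asked, and still so for the second after the job is handed in, with the robot touching nothing.
It also fails if it takes over 109 s, if anything falls off the work surface, if the arm or the gripper's body presses on something with over 40 N, if the wrist force passes 120 N, or if a joint passes its speed limit or range.

## Working session

There is one attempt and no reset: what is moved stays moved. The work goes in short steps, Python scripts to look and compute and a tool call to move; the robot and the scene stay as the last step left them, time stands still between calls to the robot, and variables do not carry over. Pictures are saved under pics/ and viewed, about 12 in all and at most 16, crops included, and the job is handed in when it is done.

Besides the shell and the picture viewer there is one more tool, called after "Request:" by a JSON object that holds its "fn" and its "kwargs". send_rows: Moves the arm, as the interface text tells. Its arguments: {"type":"object","properties":{"plan":{"type":"array","items":{"type":"object","properties":{"linear":{"type":"array","items":{"type":"number"}},"delta_rot":{"type":"array","items":{"type":"number"}},"fingers":{"type":"number"}}}},"force":{"type":"number"}},"required":["plan"]}

```bash
mkdir -p pics; cat > h.py <<'E'
import numpy as np, cv2
from rig import manip
def cam(n):
    c=manip.camera_info(n); return np.array(c["K"]),cv2.Rodrigues(np.array(c["rvec"],float))[0],np.array(c["tvec"],float).ravel()
def px2w(n,uv,z,c=None):
    K,R,t=c or cam(n); uv=np.atleast_2d(np.array(uv,float)); d=(np.linalg.inv(K)@np.c_[uv,np.ones(len(uv))].T).T@R
    o=-R.T@t; return o+d*((z-o[2])/d[:,2])[:,None]
def w2px(n,P,c=None):
    K,R,t=c or cam(n); q=(K@(R@np.atleast_2d(P).T+t[:,None])).T; return q[:,:2]/q[:,2:]
def snap(n,f):
    im=manip.get_image(n); cv2.imwrite("pics/"+f,cv2.cvtColor(im,cv2.COLOR_RGB2BGR)); return im
E
python3 - <<'E'
from h import *
snap("scene","s0.png"); snap("top","t0.png")
for n in("scene","top"):
    K,R,t=cam(n); print(n,K.round(0).tolist(),(-R.T@t).round(3))
for th in "shed house tower_base tank long_pad short_pad round_pad lorry car tree".split():
    for d in manip.masks_of(th,"top"):
        ys,xs=np.nonzero(d["pixels"]); r=cv2.minAreaRect(np.c_[xs,ys].astype(np.float32))
        print(th,round(d["p"],2),np.round(d["extent"]).tolist(),len(xs),np.round(r[0],1),np.round(r[1],1),round(r[2],1),px2w("top",r[0],0).round(3))
print(manip.get_state())
E
```

```text
scene [[482.0, 0.0, 321.0], [0.0, 482.0, 240.0], [0.0, 0.0, 1.0]] [ 1.046 -0.16   0.733]
top [[584.0, 0.0, 323.0], [0.0, 584.0, 226.0], [0.0, 0.0, 1.0]] [0.285 0.013 1.416]
shed 0.7 [254.0, 269.0, 306.0, 316.0] 1264 [279.4 289.6] [23.5 55.2] 47.5 [[0.32  0.115 0.   ]]
shed 0.67 [317.0, 120.0, 340.0, 175.0] 1215 [329.7 146.5] [55.2 22.4] 88.7 [[ 0.676 -0.002  0.   ]]
shed 0.56 [176.0, 113.0, 231.0, 142.0] 1289 [201.4 128.4] [55.9 24.7] 5.7 [[0.719 0.319 0.   ]]
house 0.65 [436.0, 251.0, 478.0, 285.0] 937 [455.9 268.7] [36.7 26.9] 38.7 [[ 0.376 -0.311  0.   ]]
tower_base 0.84 [462.0, 169.0, 485.0, 193.0] 473 [472.8 180.2] [21.2 26.2] 45.0 [[ 0.595 -0.357  0.   ]]
tank 0.72 [163.0, 173.0, 196.0, 201.0] 595 [179.5 184. ] [26. 27.] 90.0 [[0.576 0.367 0.   ]]
long_pad 0.85 [343.0, 212.0, 399.0, 252.0] 1597 [370.7 234.4] [58.4 27.9] 16.9 [[ 0.457 -0.105  0.   ]]
short_pad 0.95 [190.0, 234.0, 238.0, 278.0] 1080 [211.8 258.8] [29.2 38.8] 31.4 [[0.393 0.281 0.   ]]
round_pad 0.71 [280.0, 210.0, 311.0, 244.0] 671 [294.  225.5] [27.6 29. ] 45.0 [[0.477 0.083 0.   ]]
lorry 0.7 [245.0, 119.0, 269.
[... 251 characters left out ...]
0.   ]]
{'clock': 0.6, 'qpos': array([-1.23497169e+00,  2.75891127e-01,  1.50488727e+00,  5.15924728e-05,
        1.36073158e+00, -1.20987050e-01]), 'qd': array([-5.37951585e-04, -7.55343594e-04,  4.04457172e-05,  1.10183350e-03,
        2.02987454e-03,  2.82521204e-03]), 'effort': array([-7.00953897e-04, -4.16388738e+01, -2.45984888e+01, -1.50692895e-04,
        4.58312206e-04,  4.14384346e-06]), 'position': array([ 0.25365246, -0.51605863,  0.25633816]), 'ee_rot': array([ 6.27668815e-06,  8.48846071e-01, -5.28640091e-01,  4.80180967e-05]), 'contact_force': array([ 0.77140367,  0.42668755, -0.70528119]), 'moment': array([ 0.03819255, -0.01143533, -0.02501266]), 'width': 0.08534012867066565}
```

View pics/t0.png

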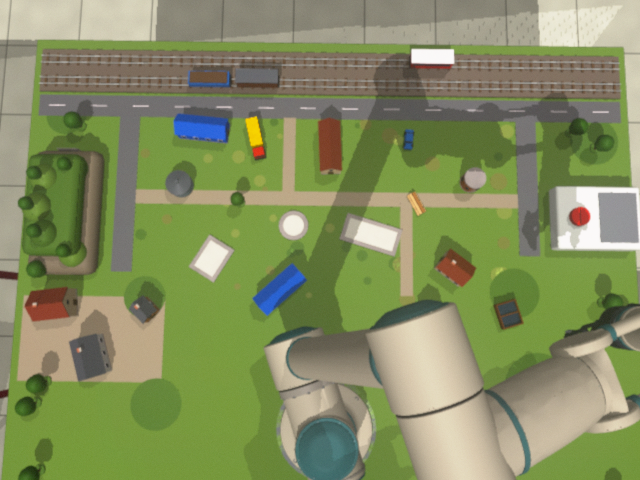

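View pics/s0.png

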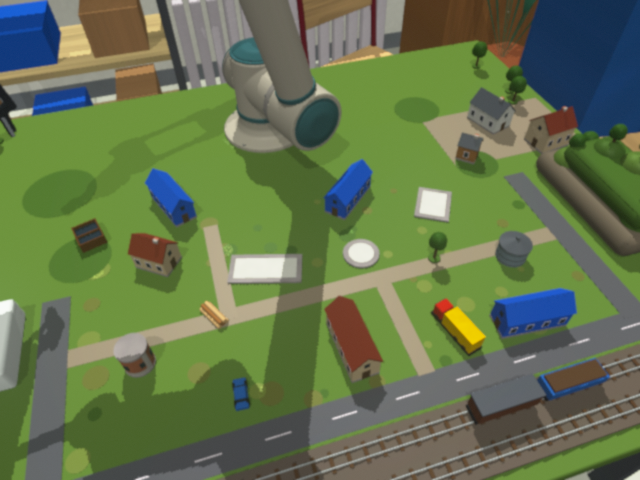

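```bash
cat >> h.py <<'E'
from scipy.optimize import minimize
def box(lx,ly,z): return [(sx*lx/2,sy*ly/2,z) for sx in(-1,1) for sy in(-1,1)]
def ring(d,z): return [(d/2*np.cos(a),d/2*np.sin(a),z) for a in np.linspace(0,2*np.pi,40)]
M=dict(shed=box(.12,.048,0)+box(.124,.052,.041)+[(-.062,0,.069),(.062,0,.069)],
 house=box(.072,.052,0)+box(.076,.056,.041)+[(-.038,0,.071),(.038,0,.071)],
 tower_base=ring(.05,0)+ring(.05,.055),tank=ring(.058,0)+ring(.058,.038)+ring(.062,.038)+[(0,0,.056)],
 long_pad=box(.14,.068,0)+box(.14,.068,.004),short_pad=box(.092,.072,0)+box(.092,.072,.004),round_pad=ring(.072,0)+ring(.072,.004),
 lorry=box(.1,.029,0)+box(.1,.029,.036),car=box(.05,.021,0)+box(.05,.021,.017),tree=ring(.03,.0)+ring(.04,.05)+[(0,0,.07)])
def fit(th,obs,x0,z0=0,free_yaw=True):
    """obs: list of (cam tuple, mask). x0=(x,y,yaw deg). returns pose, iou"""
    P=np.array(M[th]);S=4
    def pr(c,v):
        a=np.radians(v[2]);R=np.array([[np.cos(a),-np.sin(a)],[np.sin(a),np.cos(a)]])
        return w2px("",np.c_[P[:,:2]@R.T+v[:2],P[:,2]+z0],c)
    big=[cv2.resize(m.astype(np.uint8),None,fx=S,fy=S,interpolation=cv2.INTER_NEAREST) for c,m in obs]
    def cost(w):
        v=[w[0]/100+x0[0],w[1]/100+x0[1],(w[2]*10 if free_yaw else 0)+x0[2]];s=0
        for (c,m),b in zip(obs,big):
            h=cv2.convexHull(((pr(c,v)+.5)*S*16).astype(np.int32)); g=np.zeros_like(b)
            cv2.fillConvexPoly(g,h,1,shift=4); i=np.count_nonzero(g&b);u=np.count_nonzero(g|b); s+=1-i/u
        return s/len(obs)
    best=None
    for dy in ([0,.8,-.8] if free_yaw else [0]):
        r=minimize(cost,[0,0,dy],method="Nelder-Mead",options=dict(initial_simplex=np.array([0,0,dy])+np.array([[0,0,0],[1,0,0],[0,1,0],[0,0,1]]),xatol=.01,fatol=1e-4,maxiter=150))
        if best is None or r.fun<best.fun: best=r
    w=best.x; return np.array([w[0]/100+x0[0],w[1]/100+x0[1],(w[2]*10 if free_yaw else 0)+x0[2]]),1-best.fun
def yaw(st=None):
    w,x,y,z=(st or manip.get_state())["ee_rot"]; return np.degrees(2*np.arctan2(y,x))
def go(x,y,z,jaw=None):
    """tool-frame shift to TCP target & jaw yaw (deg, mod 180)"""
    s=manip.get_state();p=s["position"];f=yaw(s);w,a,b,c=s["ee_rot"]
    d=0 if jaw is None else (jaw-f+90)%180-90
    print("pos",p.round(4),"yaw %.2f q6 %.2f w %.4f F"%((f+180)%360-180,s["qpos"][5],s["width"]),s["contact_force"].round(1),"t",round(s["clock"],2),"tilt",np.round(np.degrees([2*w,2*c]),2))
    def loc(g): g=np.radians(g);D=np.array([x,y])-p[:2];return np.array([np.cos(g)*D[0]+np.sin(g)*D[1],np.sin(g)*D[0]-np.cos(g)*D[1]])
    print("lin now-axes",loc(f).round(4),"| rot z %.2f (or %.2f) then lin"%(-d,-d+180*np.sign(d or 1)),loc(f+d).round(4),"| dz(tool) %.4f"%(p[2]-z))
E
python3 - <<'E'
from h import *
init=dict(shed=(.676,-.002,0),house=(.376,-.311,-35),tower_base=(.595,-.357,0),tank=(.576,.367,0),long_pad=(.457,-.105,-107),short_pad=(.393,.281,30),round_pad=(.477,.083,0),lorry=(.694,.183,0),car=(.697,-.199,0),tree=(.538,.223,0))
manip.get_image("top");manip.get_image("scene")
out={}
for th,x0 in init.items():
    obs=[];fs=th in("tower_base","tank","round_pad","tree")
    for n in("top","scene"):
        c=cam(n);e=w2px("",[[x0[0],x0[1],.02]],c)[0]
        L=[d for d in manip.masks_of(th,n) if np.hypot(*(np.mean(np.argwhere(d["pixels"]),0)[::-1]-e))<25]
        if L: obs.append((c,L[0]["pixels"]))
        r=[]
    r=[fit(th,[o],x0,0,not fs) for o in obs]
    print(th,[(v[0][:2].round(4).tolist(),round(v[0][2],1),round(v[1],3)) for v in r])
print(manip.tips_ahead,cam("wrist")[1].round(2).tolist(),(-cam("wrist")[1].T@cam("wrist")[2]).round(3),cam("wrist")[0].round(0).tolist())
E
```

```text
shed [([0.6663, -0.0019], np.float64(2.6), np.float64(0.964)), ([0.6666, -0.0011], np.float64(3.0), np.float64(0.969))]
house [([0.376, -0.3012], np.float64(54.4), np.float64(0.955)), ([0.3761, -0.3003], np.float64(-127.5), np.float64(0.949))]
tower_base [([0.5886, -0.3481], np.float64(0.0), np.float64(0.941)), ([0.5895, -0.3475], np.float64(0.0), np.float64(0.967))]
tank [([0.5722, 0.3616], np.float64(0.0), np.float64(0.946)), ([0.5706, 0.3622], np.float64(0.0), np.float64(0.926))]
long_pad [([0.4556, -0.1049], np.float64(-106.8), np.float64(0.952)), ([0.4571, -0.1039], np.float64(-107.7), np.float64(0.987))]
short_pad [([0.3927, 0.2815], np.float64(39.1), np.float64(0.692)), ([0.3946, 0.2817], np.float64(38.5), np.float64(0.692))]
round_pad [([0.4779, 0.0839], np.float64(0.0), np.float64(0.942)), ([0.477, 0.0841], np.float64(0.0), np.float64(0.968))]
lorry [([0.6902, 0.18], np.float64(13.2), np.float64(0.924)), ([0.6913, 0.1808], np.float64(14.7), np.float64(0.91))]
car [([0.6933, -0.1959], np.float64(-6.6), np.float64(0.878)), ([0.694, -0.1973], np.float64(-3.2), np.float64(0.833))]
tree [([0.5319, 0.2156], np.float64(0.0), np.float64(0.626)), ([0.5288, 0.2182], np.float64(0.0), np.float64(0.689))]
0.025 [[0.44, -0.9, 0.0], [-0.86, -0.42, 0.3], [-0.27, -0.13, -0.96]] [ 0.321 -0.484  0.374] [[333.0, 0.0, 322.0], [0.0, 333.0, 244.0], [0.0, 0.0, 1.0]]
```

```bash
python3 - <<'E'
from h import *
manip.get_image("top");manip.get_image("scene")
r=[fit("short_pad",[(cam(n),manip.masks_of("short_pad",n)[0]["pixels"])],(.393,.281,-32)) for n in("top","scene")];print(r)
go(.6665,-.0015,.2,92.8)
E
```

```text
[(array([  0.393,   0.281, -32.   ]), np.float64(0.0)), (array([  0.39413376,   0.28121832, -30.89172402]), np.float64(0.9479598206685205))]
pos [ 0.2536 -0.5161  0.2564] yaw -63.83 q6 -0.12 w 0.0849 F [-0.6  0.4 -0.4] t 1.9 tilt [0.   0.01]
lin now-axes [-0.2797 -0.5975] | rot z 23.37 (or -156.63) then lin [-0.4938 -0.4375] | dz(tool) 0.0564
```

Request:
{"fn": "send_rows", "kwargs": {"plan": [{"linear":[0,0,0.014],"delta_rot":[0,0,5.9],"fingers":0.085},{"linear":[0,0,0.014],"delta_rot":[0,0,5.9],"fingers":0.085},{"linear":[0,0,0.014],"delta_rot":[0,0,5.9],"fingers":0.085},{"linear":[0,0,0.014],"delta_rot":[0,0,5.9],"fingers":0.085},{"linear":[-0.03,-0.027,0],"fingers":0.085},{"linear":[-0.03,-0.027,0],"fingers":0.085},{"linear":[-0.03,-0.027,0],"fingers":0.085},{"linear":[-0.03,-0.027,0],"fingers":0.085},{"linear":[-0.03,-0.027,0],"fingers":0.085},{"linear":[-0.03,-0.027,0],"fingers":0.085},{"linear":[-0.03,-0.027,0],"fingers":0.085},{"linear":[-0.03,-0.027,0],"fingers":0.085}]}}

```text
$.plan[4]: bad value
```

```bash
python3 - <<'E'
from h import *
go(.6665,-.0015,.2,92.8)
E
```

```text
pos [ 0.2536 -0.5161  0.2564] yaw -63.83 q6 -0.12 w 0.0849 F [-0.6  0.4 -0.4] t 1.9 tilt [0.   0.01]
lin now-axes [-0.2797 -0.5975] | rot z 23.37 (or -156.63) then lin [-0.4938 -0.4375] | dz(tool) 0.0564
```

All three fields are required.

Request:
{"fn": "send_rows", "kwargs": {"plan": [{"linear":[0,0,0.014],"delta_rot":[0,0,5.9],"fingers":0.085},{"linear":[0,0,0.014],"delta_rot":[0,0,5.9],"fingers":0.085},{"linear":[0,0,0.014],"delta_rot":[0,0,5.9],"fingers":0.085},{"linear":[0,0,0.014],"delta_rot":[0,0,5.9],"fingers":0.085},{"linear":[-0.03,-0.027,0],"delta_rot":[0,0,0],"fingers":0.085},{"linear":[-0.03,-0.027,0],"delta_rot":[0,0,0],"fingers":0.085},{"linear":[-0.03,-0.027,0],"delta_rot":[0,0,0],"fingers":0.085},{"linear":[-0.03,-0.027,0],"delta_rot":[0,0,0],"fingers":0.085},{"linear":[-0.03,-0.027,0],"delta_rot":[0,0,0],"fingers":0.085},{"linear":[-0.03,-0.027,0],"delta_rot":[0,0,0],"fingers":0.085},{"linear":[-0.03,-0.027,0],"delta_rot":[0,0,0],"fingers":0.085},{"linear":[-0.03,-0.027,0],"delta_rot":[0,0,0],"fingers":0.085}]}}

```text
clock: 2.9
position: [0.4672, -0.2732, 0.196]
ee_rot: [0.004, 0.71, -0.705, 0.003]
contact_force: [0.5, -0.3, -0.8]
width: 0.085
```

```bash
python3 - <<'E'
from h import *
go(.6665,-.0015,.2,92.8)
E
```

```text
pos [ 0.4672 -0.2732  0.196 ] yaw -89.58 q6 0.91 w 0.0850 F [ 0.5 -0.3 -0.8] t 2.9 tilt [0.42 0.37]
lin now-axes [-0.2703 -0.2012] | rot z -2.38 (or 177.62) then lin [-0.2617 -0.2123] | dz(tool) -0.0040
```

Request:
{"fn": "send_rows", "kwargs": {"plan": [{"linear":[-0.032,-0.025,0],"delta_rot":[0,0,0],"fingers":0.085},{"linear":[-0.032,-0.025,0],"delta_rot":[0,0,0],"fingers":0.085},{"linear":[-0.032,-0.025,0],"delta_rot":[0,0,0],"fingers":0.085},{"linear":[-0.032,-0.025,0],"delta_rot":[0,0,0],"fingers":0.085},{"linear":[-0.032,-0.025,0],"delta_rot":[0,0,0],"fingers":0.085},{"linear":[-0.032,-0.025,0],"delta_rot":[0,0,0],"fingers":0.085},{"linear":[-0.032,-0.025,0],"delta_rot":[0,0,0],"fingers":0.085},{"linear":[-0.02,-0.01,0],"delta_rot":[0,0,-1],"fingers":0.085},{"linear":[0,0,0],"delta_rot":[0,0,-1],"fingers":0.085}]}}

```text
clock: 3.65
position: [0.6591, -0.0127, 0.194]
ee_rot: [0.001, 0.725, -0.689, 0.005]
contact_force: [-0.1, -0.7, -0.5]
width: 0.0851
```

```bash
python3 - <<'E'
from h import *
im=snap("wrist","w0.png");c=cam("wrist")
e=w2px("",[[.6665,-.0015,.02]],c);print(e)
for d in manip.masks_of("shed","wrist"):
    print(d["p"],d["extent"],fit("shed",[(c,d["pixels"])],(.6665,-.0015,2.8)))
go(.6665,-.0015,.028,92.8)
E
```

```text
[[305.11867546 219.03273783]]
0.9 [271.7, 150.3, 341.6, 305.5] (array([ 0.66567226, -0.00318684,  2.72682777]), np.float64(0.9679575313168347))
0.87 [0.0, 129.9, 35.4, 193.7] (array([ 6.665e-01, -1.500e-03,  2.800e+00]), np.float64(0.0))
pos [ 0.6572 -0.0163  0.194 ] yaw -87.24 q6 1.40 w 0.0848 F [ 0.  -1.1  0.4] t 3.75 tilt [0.27 0.65]
lin now-axes [-0.0144 -0.01  ] | rot z -0.04 (or 179.96) then lin [-0.0144 -0.01  ] | dz(tool) 0.1660
```

View pics/w0.png

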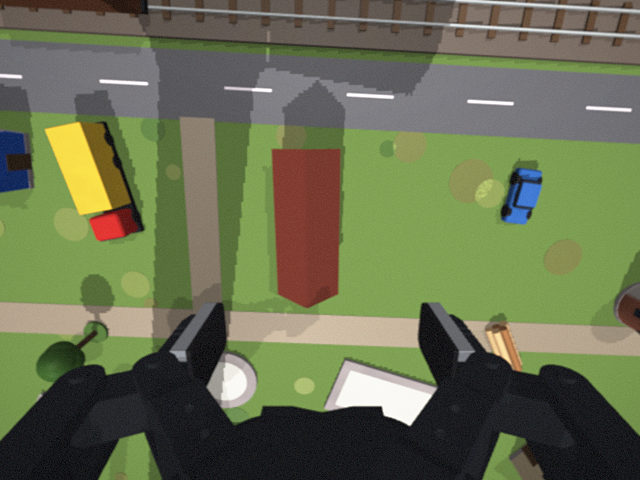

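```bash
cat > p.py <<'E'
import re
s=open("h.py").read()
s=s.replace('"tilt",np.round(np.degrees([2*w,2*c]),2))','"fixrot xy",np.round(np.degrees([2*(a*w+b*c),2*(b*w-a*c)]),2))')
open("h.py","w").write(s)
E
python3 p.py; python3 -c "
from h import *
go(.666,-.0025,.028,92.8)"
```

```text
pos [ 0.6572 -0.0163  0.194 ] yaw -87.24 q6 1.40 w 0.0848 F [ 0.  -1.1  0.4] t 3.75 fixrot xy [-0.25 -0.66]
lin now-axes [-0.0134 -0.0095] | rot z -0.04 (or 179.96) then lin [-0.0134 -0.0095] | dz(tool) 0.1660
```

Request:
{"fn": "send_rows", "kwargs": {"plan": [{"linear":[-0.007,-0.005,0.02],"delta_rot":[-0.3,-0.7,0],"fingers":0.085},{"linear":[-0.0065,-0.0045,0.03],"delta_rot":[0,0,0],"fingers":0.085},{"linear":[0,0,0.03],"delta_rot":[0,0,0],"fingers":0.085},{"linear":[0,0,0],"delta_rot":[0,0,0],"fingers":0.085},{"linear":[0,0,0],"delta_rot":[0,0,0],"fingers":0.085}]}}

```text
clock: 4.17
position: [0.6648, -0.0103, 0.1153]
ee_rot: [0.001, 0.721, -0.692, 0.002]
contact_force: [0.5, 0.1, 0.4]
width: 0.0849
```

```bash
python3 -c "
from h import *
go(.666,-.0025,.028,92.8)"
```

```text
pos [ 0.6648 -0.0103  0.1153] yaw -87.65 q6 1.41 w 0.0849 F [0.5 0.1 0.4] t 4.17 fixrot xy [-0.12 -0.26]
lin now-axes [-0.0077 -0.0016] | rot z -0.45 (or 179.55) then lin [-0.0077 -0.0016] | dz(tool) 0.0873
```

Request:
{"fn": "send_rows", "kwargs": {"plan": [{"linear":[-0.008,-0.002,0],"delta_rot":[-0.1,-0.3,-0.4],"fingers":0.085},{"linear":[0,0,0],"delta_rot":[0,0,0],"fingers":0.085},{"linear":[0,0,0.02],"delta_rot":[0,0,0],"fingers":0.085},{"linear":[0,0,0.02],"delta_rot":[0,0,0],"fingers":0.085},{"linear":[0,0,0.02],"delta_rot":[0,0,0],"fingers":0.085},{"linear":[0,0,0],"delta_rot":[0,0,0],"fingers":0.085}]}}

```text
clock: 4.67
position: [0.6721, -0.0064, 0.066]
ee_rot: [-0.006, 0.722, -0.691, 0.007]
contact_force: [-0.0, 0.4, 0.1]
width: 0.0848
```

```bash
python3 -c "
from h import *
go(.666,-.0025,.028,92.8)"
```

```text
pos [ 0.6721 -0.0064  0.066 ] yaw -87.50 q6 1.41 w 0.0848 F [-0.   0.4  0.1] t 4.67 fixrot xy [-1.04 -0.16]
lin now-axes [-0.0041  0.0059] | rot z -0.30 (or 179.70) then lin [-0.0042  0.0059] | dz(tool) 0.0380
```

Request:
{"fn": "send_rows", "kwargs": {"plan": [{"linear":[-0.004,0.006,0],"delta_rot":[-1,-0.2,-0.3],"fingers":0.085},{"linear":[0,0,0],"delta_rot":[0,0,0],"fingers":0.085},{"linear":[0,0,0.01],"delta_rot":[0,0,0],"fingers":0.085},{"linear":[0,0,0.01],"delta_rot":[0,0,0],"fingers":0.085},{"linear":[0,0,0],"delta_rot":[0,0,0],"fingers":0.085}]}}

```text
clock: 5.08
position: [0.6698, -0.003, 0.0526]
ee_rot: [-0.004, 0.724, -0.689, 0.004]
contact_force: [-0.8, -0.9, 0.4]
width: 0.0853
```

```bash
python3 -c "
from h import *
go(.666,-.0025,.028,92.8)"
```

```text
pos [ 0.6698 -0.003   0.0526] yaw -87.17 q6 1.41 w 0.0853 F [-0.8 -0.9  0.4] t 5.08 fixrot xy [-0.65 -0.06]
lin now-axes [-0.0007  0.0037] | rot z 0.03 (or -179.97) then lin [-0.0007  0.0037] | dz(tool) 0.0246
```

Request:
{"fn": "send_rows", "kwargs": {"plan": [{"linear":[-0.001,0.005,0.008],"delta_rot":[-0.9,0,0],"fingers":0.085},{"linear":[0,0.001,0.01],"delta_rot":[-0.1,0,0],"fingers":0.085},{"linear":[0,0,0.009],"delta_rot":[0,0,0],"fingers":0.085},{"linear":[0,0,0],"delta_rot":[0,0,0],"fingers":0.085}]}}

```text
clock: 5.42
position: [0.6633, -0.0022, 0.0233]
ee_rot: [0.003, 0.724, -0.689, -0.002]
contact_force: [0.2, -0.4, -0.2]
width: 0.0851
```

```bash
python3 -c "
from h import *
go(.666,-.0025,.028,92.8)"
```

```text
pos [ 0.6633 -0.0022  0.0233] yaw -87.16 q6 1.42 w 0.0851 F [ 0.2 -0.4 -0.2] t 5.42 fixrot xy [ 0.42 -0.08]
lin now-axes [ 0.0004 -0.0027] | rot z 0.04 (or -179.96) then lin [ 0.0004 -0.0027] | dz(tool) -0.0047
```

Request:
{"fn": "send_rows", "kwargs": {"plan": [{"linear":[0,-0.002,-0.004],"delta_rot":[0.3,0,0],"fingers":0.085},{"linear":[0,-0.001,-0.003],"delta_rot":[0.1,0,0],"fingers":0.085},{"linear":[0,0,0],"delta_rot":[0,0,0],"fingers":0.085},{"linear":[0,0,0],"delta_rot":[0,0,0],"fingers":0.085}]}}

```text
clock: 5.75
position: [0.6662, -0.002, 0.0294]
ee_rot: [0.001, 0.724, -0.689, -0.0]
contact_force: [0.1, 0.2, 0.5]
width: 0.0849
```

```bash
python3 -c "
from h import *
go(.666,-.0025,.029,92.8)"
```

```text
pos [ 0.6662 -0.002   0.0294] yaw -87.16 q6 1.42 w 0.0849 F [0.1 0.2 0.5] t 5.75 fixrot xy [ 0.11 -0.06]
lin now-axes [0.0004 0.0002] | rot z 0.04 (or -179.96) then lin [0.0004 0.0002] | dz(tool) 0.0004
```

Request:
{"fn": "send_rows", "kwargs": {"force": 25, "plan": [{"linear":[0,0,0],"delta_rot":[0,0,0],"fingers":0.03},{"linear":[0,0,0],"delta_rot":[0,0,0],"fingers":0.03},{"linear":[0,0,0],"delta_rot":[0,0,0],"fingers":0.03},{"linear":[0,0,0],"delta_rot":[0,0,0],"fingers":0.03},{"linear":[0,0,0],"delta_rot":[0,0,0],"fingers":0.03},{"linear":[0,0,0],"delta_rot":[0,0,0],"fingers":0.03}]}}

```text
clock: 6.25
position: [0.6671, -0.0021, 0.0311]
ee_rot: [0.0, 0.724, -0.689, 0.001]
contact_force: [-0.3, 1.2, -1.0]
width: 0.0476
```

```bash
python3 -c "
from h import *
go(.666,-.0025,.12,92.8); go(.4563,-.1044,.12,-107.2+90)"
```

```text
pos [ 0.6671 -0.0021  0.0311] yaw -87.17 q6 1.42 w 0.0476 F [-0.3  1.2 -1. ] t 6.25 fixrot xy [-0.06 -0.08]
lin now-axes [0.0003 0.0011] | rot z 0.03 (or -179.97) then lin [0.0003 0.0011] | dz(tool) -0.0889
pos [ 0.6671 -0.0021  0.0311] yaw -87.17 q6 1.42 w 0.0476 F [-0.3  1.2 -1. ] t 6.25 fixrot xy [-0.06 -0.08]
lin now-axes [0.0917 0.2156] | rot z -69.97 (or 110.03) then lin [-0.1712  0.16  ] | dz(tool) -0.0889
```

Request:
{"fn": "send_rows", "kwargs": {"plan": [{"linear":[0,0,-0.01],"delta_rot":[0,0,0],"fingers":0.03},{"linear":[0,0,-0.02],"delta_rot":[0,0,0],"fingers":0.03},{"linear":[0,0,-0.03],"delta_rot":[0,0,0],"fingers":0.03},{"linear":[0,0,-0.03],"delta_rot":[0,0,-2],"fingers":0.03},{"linear":[0,0,-0.01],"delta_rot":[0,0,-5],"fingers":0.03},{"linear":[0,0,0],"delta_rot":[0,0,-6.5],"fingers":0.03},{"linear":[0,0,0],"delta_rot":[0,0,-6.5],"fingers":0.03},{"linear":[0,0,0],"delta_rot":[0,0,-6.5],"fingers":0.03},{"linear":[0,0,0],"delta_rot":[0,0,-6.5],"fingers":0.03},{"linear":[0,0,0],"delta_rot":[0,0,-6.5],"fingers":0.03},{"linear":[0,0,0],"delta_rot":[0,0,-6.5],"fingers":0.03},{"linear":[0,0,0],"delta_rot":[0,0,-6.5],"fingers":0.03}]}}

```text
clock: 7.25
position: [0.6656, -0.002, 0.1422]
ee_rot: [0.001, 0.961, -0.277, 0.001]
contact_force: [-0.2, 0.2, -1.4]
width: 0.0477
```

```bash
python3 -c "
from h import *
go(.4563,-.1044,.13,-107.2+90)"
```

```text
pos [ 0.6656 -0.002   0.1422] yaw -32.20 q6 0.46 w 0.0477 F [-0.2  0.2 -1.4] t 7.25 fixrot xy [ 0.06 -0.08]
lin now-axes [-0.1225  0.1981] | rot z -15.00 (or 165.00) then lin [-0.1696  0.1597] | dz(tool) 0.0122
```

Request:
{"fn": "send_rows", "kwargs": {"plan": [{"linear":[0,0,0],"delta_rot":[0,0,-6],"fingers":0.03},{"linear":[0,0,0],"delta_rot":[0,0,-5],"fingers":0.03},{"linear":[-0.005,0.005,0],"delta_rot":[0,0,-3],"fingers":0.03},{"linear":[-0.015,0.014,0],"delta_rot":[0,0,-0.5],"fingers":0.03},{"linear":[-0.02,0.019,0],"delta_rot":[0,0,0],"fingers":0.03},{"linear":[-0.02,0.019,0],"delta_rot":[0,0,0],"fingers":0.03},{"linear":[-0.02,0.019,0],"delta_rot":[0,0,0],"fingers":0.03},{"linear":[-0.02,0.019,0],"delta_rot":[0,0,0],"fingers":0.03},{"linear":[-0.02,0.019,0],"delta_rot":[0,0,0],"fingers":0.03},{"linear":[-0.02,0.019,0],"delta_rot":[0,0,0],"fingers":0.03},{"linear":[-0.01,0.01,0],"delta_rot":[0,0,0],"fingers":0.03},{"linear":[0,0,0],"delta_rot":[0,0,0],"fingers":0.03}]}}

```text
clock: 8.25
position: [0.4732, -0.0971, 0.1469]
ee_rot: [0.001, 0.99, -0.143, 0.003]
contact_force: [-0.3, 0.3, -0.2]
width: 0.048
```

```bash
python3 - <<'E'
from h import *
go(.4563,-.1044,.13,-107.2+90)
for n in("wrist","scene","top"):
    manip.get_image(n);c=cam(n)
    for d in manip.masks_of("long_pad",n)[:1]:print(n,d["p"],np.round(d["extent"]),d["pixels"].sum(),fit("long_pad",[(c,d["pixels"])],(.4563,-.1044,-107)))
snap("wrist","w1.png")
go(.4563,-.1044,.13,-107.2+90)
E
```

```text
pos [ 0.4732 -0.0971  0.1469] yaw -16.46 q6 -0.06 w 0.0480 F [-0.3  0.3 -0.2] t 8.25 fixrot xy [ 0.02 -0.38]
lin now-axes [-0.0141  0.0118] | rot z 0.74 (or -179.26) then lin [-0.0139  0.0119] | dz(tool) 0.0169
wrist 0.75 [262. 162. 347. 183.] 1235 (array([ 4.58277768e-01, -1.03713578e-01, -1.07118900e+02]), np.float64(0.090808589827448))
scene 0.87 [227. 255. 304. 282.] 1997 (array([ 4.56881760e-01, -1.04631820e-01, -1.07733944e+02]), np.float64(0.9434620616239873))
top 0.6 [348. 225. 399. 253.] 754 (array([   0.45284041,   -0.10973089, -105.50564299]), np.float64(0.4641702586206897))
pos [ 0.477  -0.0961  0.1464] yaw -16.30 q6 -0.06 w 0.0476 F [ 0.7 -0.1  0.6] t 8.6 fixrot xy [-0.02 -0.49]
lin now-axes [-0.0176  0.0137] | rot z 0.90 (or -179.10) then lin [-0.0174  0.014 ] | dz(tool) 0.0164
```

View pics/w1.png

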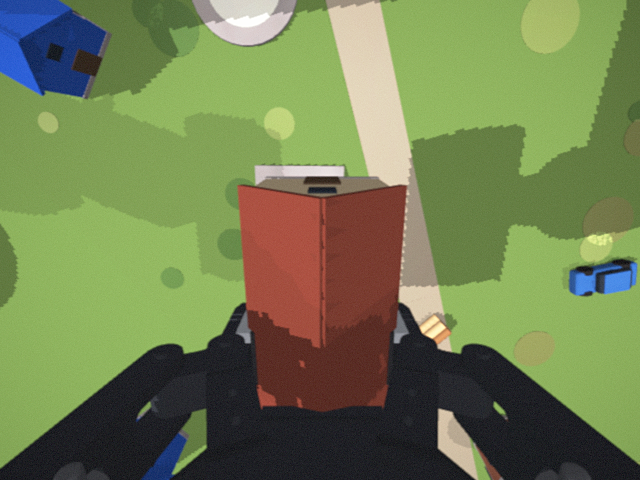

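Request:
{"fn": "send_rows", "kwargs": {"plan": [{"linear":[-0.009,0.006,0.01],"delta_rot":[0,-0.3,0.6],"fingers":0.03},{"linear":[-0.008,0.007,0.02],"delta_rot":[0,-0.2,0.6],"fingers":0.03},{"linear":[0,0,0.02],"delta_rot":[0,0,0],"fingers":0.03},{"linear":[0,0,0.015],"delta_rot":[0,0,0],"fingers":0.03},{"linear":[0,0,0],"delta_rot":[0,0,0],"fingers":0.03},{"linear":[0,0,0],"delta_rot":[0,0,0],"fingers":0.03}]}}

```text
clock: 9.1
position: [0.4633, -0.103, 0.0796]
ee_rot: [-0.0, 0.989, -0.15, 0.003]
contact_force: [0.1, -0.3, -2.2]
width: 0.0479
```

```bash
python3 - <<'E'
from h import *
go(.457,-.1033,.0351,-17.5)
E
```

```text
pos [ 0.4633 -0.103   0.0796] yaw -17.24 q6 -0.07 w 0.0479 F [ 0.1 -0.3 -2.2] t 9.1 fixrot xy [-0.06 -0.3 ]
lin now-axes [-0.0059  0.0022] | rot z 0.26 (or -179.74) then lin [-0.0059  0.0022] | dz(tool) 0.0445
```

Request:
{"fn": "send_rows", "kwargs": {"plan": [{"linear":[-0.003,0.001,0.01],"delta_rot":[0,-0.2,0.2],"fingers":0.03},{"linear":[-0.003,0.001,0.01],"delta_rot":[0,-0.1,0.1],"fingers":0.03},{"linear":[0,0,0.01],"delta_rot":[0,0,0],"fingers":0.03},{"linear":[0,0,0],"delta_rot":[0,0,0],"fingers":0.03},{"linear":[0,0,0],"delta_rot":[0,0,0],"fingers":0.03}]}}

```text
clock: 9.52
position: [0.4609, -0.1034, 0.0502]
ee_rot: [0.0, 0.988, -0.152, 0.003]
contact_force: [-1.1, 0.4, -0.6]
width: 0.0477
```

```bash
python3 - <<'E'
from h import *
go(.457,-.1033,.0351,-17.5)
E
```

```text
pos [ 0.4609 -0.1034  0.0502] yaw -17.45 q6 -0.07 w 0.0477 F [-1.1  0.4 -0.6] t 9.52 fixrot xy [-0.05 -0.36]
lin now-axes [-0.0037  0.0011] | rot z 0.05 (or -179.95) then lin [-0.0037  0.0011] | dz(tool) 0.0151
```

Request:
{"fn": "send_rows", "kwargs": {"plan": [{"linear":[-0.003,0.001,0.003],"delta_rot":[0,-0.2,0],"fingers":0.03},{"linear":[-0.002,0,0.003],"delta_rot":[0,-0.1,0],"fingers":0.03},{"linear":[0,0,0],"delta_rot":[0,0,0],"fingers":0.03},{"linear":[0,0,0],"delta_rot":[0,0,0],"fingers":0.03}]}}

```text
clock: 9.85
position: [0.457, -0.1033, 0.0455]
ee_rot: [0.0, 0.988, -0.152, 0.002]
contact_force: [-0.0, 0.2, -1.7]
width: 0.0475
```

```bash
python3 - <<'E'
from h import *
go(.457,-.1033,.0351,-17.5)
s=manip.get_state()
for n in("scene",):
    manip.get_image(n);c=cam(n)
    for d in manip.masks_of("shed",n):
        if d["pixels"][200:300,200:320].sum()>300: print(n,d["p"],np.round(d["extent"]),fit("shed",[(c,d["pixels"])],(.457,-.1043,-107.5),s["position"][2]-.0311))
E
```

```text
pos [ 0.457  -0.1033  0.0455] yaw -17.43 q6 -0.07 w 0.0475 F [-0.   0.2 -1.7] t 9.85 fixrot xy [-0.03 -0.26]
lin now-axes [0. 0.] | rot z 0.07 (or -179.93) then lin [0. 0.] | dz(tool) 0.0104
scene 0.84 [228. 240. 297. 273.] (array([ 4.56719633e-01, -1.03654924e-01, -1.07398702e+02]), np.float64(0.7120899525479678))
```

Down in place, small steps.

Request:
{"fn": "send_rows", "kwargs": {"plan": [{"linear":[-0.001,0,0.004],"delta_rot":[0,-0.2,0],"fingers":0.03},{"linear":[-0.0005,0,0.004],"delta_rot":[0,-0.1,0],"fingers":0.03},{"linear":[0,0,0],"delta_rot":[0,0,0],"fingers":0.03},{"linear":[0,0,0],"delta_rot":[0,0,0],"fingers":0.03}]}}

```text
clock: 10.28
position: [0.456, -0.103, 0.0373]
ee_rot: [-0.0, 0.988, -0.152, 0.0]
contact_force: [-0.9, 0.2, -1.4]
width: 0.0476
```

```bash
python3 - <<'E'
from h import *
go(.457,-.1033,.0351,-17.5)
E
```

```text
pos [ 0.456  -0.103   0.0373] yaw -17.44 q6 -0.07 w 0.0476 F [-0.9  0.2 -1.4] t 10.28 fixrot xy [-0.03 -0.01]
lin now-axes [ 0.0011 -0.    ] | rot z 0.06 (or -179.94) then lin [ 0.0011 -0.    ] | dz(tool) 0.0022
```

Last 2 mm, release, and lift.

Request:
{"fn": "send_rows", "kwargs": {"plan": [{"linear":[0.001,0,0.0015],"delta_rot":[0,0,0],"fingers":0.03},{"linear":[0,0,0.001],"delta_rot":[0,0,0],"fingers":0.03},{"linear":[0,0,0],"delta_rot":[0,0,0],"fingers":0.03},{"linear":[0,0,0],"delta_rot":[0,0,0],"fingers":0.03}]}}

```text
clock: 10.62
position: [0.4575, -0.1035, 0.035]
ee_rot: [-0.0, 0.988, -0.152, 0.0]
contact_force: [0.3, -0.0, -1.5]
width: 0.0477
```

Request:
{"fn": "send_rows", "kwargs": {"plan": [{"linear":[0,0,0],"delta_rot":[0,0,0],"fingers":0.085},{"linear":[0,0,0],"delta_rot":[0,0,0],"fingers":0.085},{"linear":[0,0,0],"delta_rot":[0,0,0],"fingers":0.085},{"linear":[0,0,0],"delta_rot":[0,0,0],"fingers":0.085},{"linear":[0,0,-0.01],"delta_rot":[0,0,0],"fingers":0.085},{"linear":[0,0,-0.02],"delta_rot":[0,0,0],"fingers":0.085},{"linear":[0,0,-0.03],"delta_rot":[0,0,0],"fingers":0.085},{"linear":[0,0,-0.03],"delta_rot":[0,0,0],"fingers":0.085},{"linear":[0,0,-0.03],"delta_rot":[0,0,0],"fingers":0.085}]}}

```text
clock: 11.37
position: [0.4528, -0.1019, 0.1529]
ee_rot: [-0.002, 0.988, -0.152, -0.008]
contact_force: [0.7, -0.4, -1.6]
width: 0.0851
```

```bash
python3 - <<'E'
from h import *
s=manip.get_state()
for n in("scene","wrist"):
    snap(n,n+"2.png");c=cam(n)
    for d in manip.masks_of("shed",n):
        e=w2px("",[[.457,-.104,.03]],c)[0]
        if np.hypot(*(np.mean(np.argwhere(d["pixels"]),0)[::-1]-e))<60: print(n,d["p"],np.round(d["extent"]),fit("shed",[(c,d["pixels"])],(.457,-.1043,-107.5),.004))
print(fit)
go(.3760,-.3008,.2,-37)
E
```

```text
wrist 0.7 [286. 160. 367. 343.] (array([ 4.55192382e-01, -1.02885102e-01, -1.07353722e+02]), np.float64(0.9770923848173788))
<function fit at 0x7fa7144a9120>
pos [ 0.4538 -0.1022  0.1526] yaw -17.45 q6 -0.07 w 0.0849 F [ 0.1  0.5 -0.1] t 11.57 fixrot xy [-0.08  0.73]
lin now-axes [-0.0147  0.2128] | rot z 19.55 (or -160.45) then lin [0.0574 0.2054] | dz(tool) -0.0474
```

View pics/wrist2.png

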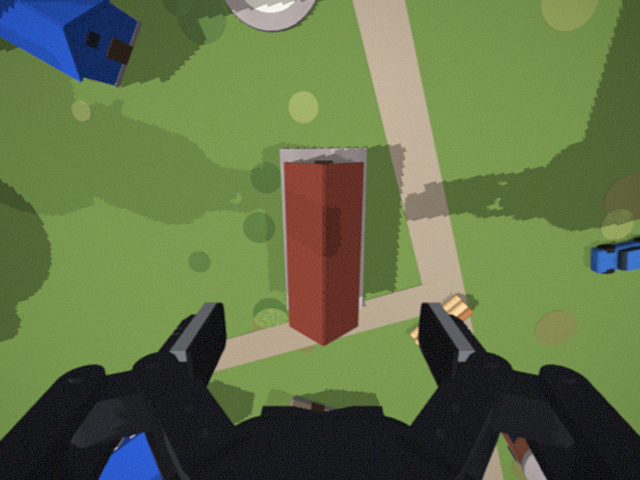

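```bash
python3 - <<'E'
from h import *
im=cv2.imread("pics/wrist2.png");c=cam("wrist")
def dr(im,th,v,z0,col):
    P=np.array(M[th]);P=P[P[:,2]<.042] if th=="shed" else P[P[:,2]>.003];a=np.radians(v[2]);R=np.array([[np.cos(a),-np.sin(a)],[np.sin(a),np.cos(a)]])
    h=cv2.convexHull((w2px("",np.c_[P[:,:2]@R.T+v[:2],P[:,2]+z0],c)*16*1).astype(np.int32));h=((h/16-[260,130])*5*16).astype(np.int32);cv2.polylines(im,[h],True,col,1,shift=4)
cr=cv2.resize(im[130:250,260:400],None,fx=5,fy=5,interpolation=cv2.INTER_CUBIC)
dr(cr,"long_pad",(.4552,-.1029,-107.35),0,(255,0,0));cv2.imwrite("pics/ov.png",cr)
E
```

```text
(no output)
```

View pics/ov.png

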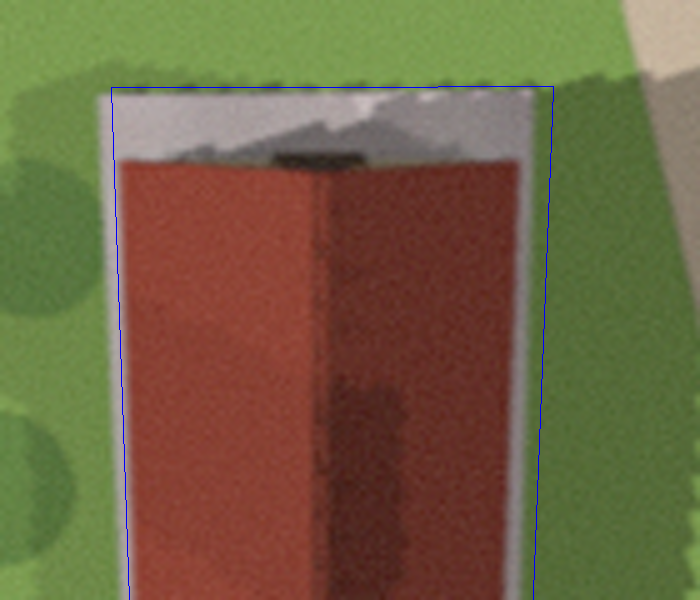

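Request:
{"fn": "send_rows", "kwargs": {"plan": [{"linear":[0,0.012,-0.01],"delta_rot":[0,0.4,0],"fingers":0.085},{"linear":[0,0.02,-0.02],"delta_rot":[0,0.3,0],"fingers":0.085},{"linear":[0,0.01,-0.01],"delta_rot":[0,0,0],"fingers":0.085},{"linear":[0,0,0],"delta_rot":[0,0,0],"fingers":0.085},{"linear":[0,0,0],"delta_rot":[0,0,0],"fingers":0.085},{"linear":[0,0,0],"delta_rot":[0,0,0],"fingers":0.085},{"linear":[0,0,0],"delta_rot":[0,0,0],"fingers":0.085}]}}

```text
clock: 12.15
position: [0.4347, -0.1395, 0.183]
ee_rot: [-0.005, 0.988, -0.151, -0.011]
contact_force: [0.2, -0.7, -0.8]
width: 0.0847
```

```bash
python3 - <<'E'
from h import *
c=cam("wrist");im=snap("wrist","w3.png")[:,:,::-1].copy()
d=[d for d in manip.masks_of("shed","wrist") if 300<np.argwhere(d["pixels"]).mean(0)[1]<350][0]
v,i=fit("shed",[(c,d["pixels"])],(.457,-.1043,-107.5),.004);print(v,i)
P=np.array(M["long_pad"])[4:][[0,1,3,2]];a=np.radians(v[2]);R=np.array([[np.cos(a),-np.sin(a)],[np.sin(a),np.cos(a)]])
h=w2px("",np.c_[P[:,:2]@R.T+v[:2],P[:,2]],c);u0,v0=h.min(0).astype(int)-12;u1,v1=h.max(0).astype(int)+12
cr=cv2.resize(im[v0:v1,u0:u1],None,fx=4,fy=4,interpolation=cv2.INTER_CUBIC)
cv2.polylines(cr,[((h+.5-[u0,v0])*64).astype(np.int32)],True,(255,0,0),1,shift=4);cv2.imwrite("pics/ov3.png",cr);print(cr.shape,h)
go(.3760,-.3008,.2,-37)
E
```

```text
[ 4.56931821e-01 -1.04031336e-01 -1.07585973e+02] 0.9687818500550369
(740, 428, 3) [[298.74629273  96.07230866]
 [381.64743754  96.11137446]
 [373.41411668 257.60438296]
 [301.26436075 256.86944737]]
pos [ 0.4348 -0.1394  0.1831] yaw -17.38 q6 -0.16 w 0.0851 F [0.8 0.4 0.3] t 12.25 fixrot xy [-0.32  1.28]
lin now-axes [-0.0079  0.1716] | rot z 19.62 (or -160.38) then lin [0.0502 0.1643] | dz(tool) -0.0169
```

View pics/ov3.png

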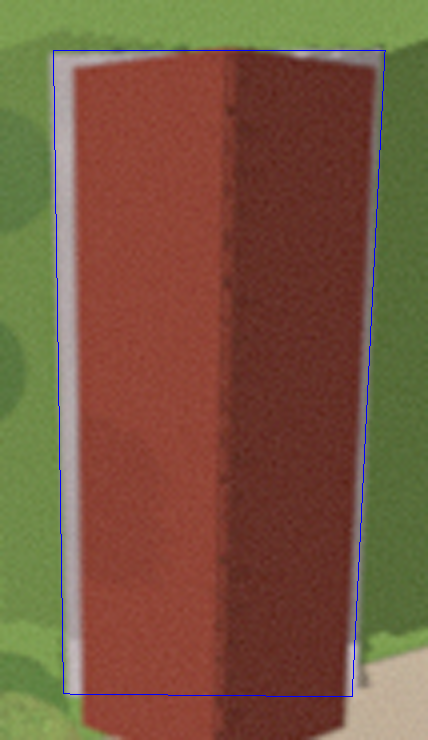

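Request:
{"fn": "send_rows", "kwargs": {"plan": [{"linear":[0,0,0],"delta_rot":[-0.2,0.8,6],"fingers":0.085},{"linear":[0,0,0],"delta_rot":[-0.1,0.5,6],"fingers":0.085},{"linear":[0,0,0],"delta_rot":[0,0,5],"fingers":0.085},{"linear":[0.004,0.012,0],"delta_rot":[0,0,2],"fingers":0.085},{"linear":[0.008,0.026,0],"delta_rot":[0,0,0],"fingers":0.085},{"linear":[0.008,0.026,0],"delta_rot":[0,0,0],"fingers":0.085},{"linear":[0.008,0.026,0],"delta_rot":[0,0,0],"fingers":0.085},{"linear":[0.008,0.026,0],"delta_rot":[0,0,0],"fingers":0.085},{"linear":[0.005,0.015,0],"delta_rot":[0,0,0],"fingers":0.085},{"linear":[0.001,0.004,0],"delta_rot":[0,0,0],"fingers":0.085},{"linear":[0,0,0],"delta_rot":[0,0,0],"fingers":0.085},{"linear":[0,0,0],"delta_rot":[0,0,0],"fingers":0.085}]}}

```text
clock: 13.25
position: [0.3862, -0.2705, 0.1769]
ee_rot: [-0.002, 0.949, -0.315, -0.004]
contact_force: [-0.1, 0.5, 0.6]
width: 0.085
```

```bash
cat >> h.py <<'E'
def wfit(th,x0,z0=0,free=True):
    c=cam("wrist");manip.get_image("wrist")
    e=w2px("",[[x0[0],x0[1],.02+z0]],c)[0]
    for d in manip.masks_of(th,"wrist"):
        if np.hypot(*(np.mean(np.argwhere(d["pixels"]),0)[::-1]-e))<50:
            v,i=fit(th,[(c,d["pixels"])],x0,z0,free); print(th,d["p"],np.round(d["extent"]),v.round(4),round(i,3))
E
python3 - <<'E'
from h import *
wfit("house",(.376,-.3008,53))
go(.3760,-.3008,.029,-37)
E
```

```text
house 0.55 [300. 217. 372. 334.] [ 0.3762 -0.3011 53.2739] 0.965
pos [ 0.3864 -0.27    0.177 ] yaw -36.70 q6 -0.12 w 0.0849 F [-0.4  0.9 -0. ] t 13.35 fixrot xy [-0.06  0.52]
lin now-axes [0.0101 0.0309] | rot z 0.30 (or -179.70) then lin [0.0103 0.0309] | dz(tool) 0.1480
```

Request:
{"fn": "send_rows", "kwargs": {"plan": [{"linear":[0.005,0.015,0],"delta_rot":[0,0.4,0],"fingers":0.085},{"linear":[0.004,0.013,0.005],"delta_rot":[0,0.2,0],"fingers":0.085},{"linear":[0.001,0.003,0.02],"delta_rot":[0,0,0],"fingers":0.085},{"linear":[0,0,0.02],"delta_rot":[0,0,0],"fingers":0.085},{"linear":[0,0,0.02],"delta_rot":[0,0,0],"fingers":0.085},{"linear":[0,0,0],"delta_rot":[0,0,0],"fingers":0.085},{"linear":[0,0,0],"delta_rot":[0,0,0],"fingers":0.085}]}}

```text
clock: 13.93
position: [0.3802, -0.2952, 0.1118]
ee_rot: [-0.001, 0.951, -0.309, 0.003]
contact_force: [0.2, -0.4, 0.3]
width: 0.085
```

```bash
python3 -c "
from h import *
go(.3761,-.301,.031,-36.7)"
```

```text
pos [ 0.3802 -0.2952  0.1118] yaw -36.06 q6 -0.18 w 0.0850 F [ 0.2 -0.4  0.3] t 13.93 fixrot xy [-0.18 -0.35]
lin now-axes [0.0001 0.0071] | rot z 0.64 (or -179.36) then lin [0.0002 0.0071] | dz(tool) 0.0808
```

Request:
{"fn": "send_rows", "kwargs": {"plan": [{"linear":[0,0.005,0.005],"delta_rot":[-0.1,-0.2,0.3],"fingers":0.085},{"linear":[0,0.003,0.01],"delta_rot":[-0.1,-0.1,0.3],"fingers":0.085},{"linear":[0,0.001,0.015],"delta_rot":[0,0,0],"fingers":0.085},{"linear":[0,0.001,0.015],"delta_rot":[0,0,0],"fingers":0.085},{"linear":[0,0,0.005],"delta_rot":[0,0,0],"fingers":0.085},{"linear":[0,0,0],"delta_rot":[0,0,0],"fingers":0.085},{"linear":[0,0,0],"delta_rot":[0,0,0],"fingers":0.085}]}}

```text
clock: 14.52
position: [0.3775, -0.3056, 0.0636]
ee_rot: [0.003, 0.95, -0.314, 0.004]
contact_force: [0.4, -0.5, -0.1]
width: 0.0849
```

```bash
python3 -c "
from h import *
go(.3761,-.301,.031,-36.7)"
```

```text
pos [ 0.3775 -0.3056  0.0636] yaw -36.56 q6 -0.18 w 0.0849 F [ 0.4 -0.5 -0.1] t 14.52 fixrot xy [ 0.15 -0.59]
lin now-axes [-0.0038 -0.0028] | rot z 0.14 (or -179.86) then lin [-0.0038 -0.0028] | dz(tool) 0.0326
```

Request:
{"fn": "send_rows", "kwargs": {"plan": [{"linear":[-0.002,-0.001,0.005],"delta_rot":[0.1,-0.4,0.1],"fingers":0.085},{"linear":[-0.003,-0.002,0.008],"delta_rot":[0.1,-0.3,0.1],"fingers":0.085},{"linear":[-0.001,0,0.008],"delta_rot":[0,-0.1,0],"fingers":0.085},{"linear":[0,0,0.004],"delta_rot":[0,0,0],"fingers":0.085},{"linear":[0,0,0],"delta_rot":[0,0,0],"fingers":0.085},{"linear":[0,0,0],"delta_rot":[0,0,0],"fingers":0.085}]}}

```text
clock: 15.02
position: [0.3754, -0.3001, 0.038]
ee_rot: [-0.0, 0.949, -0.315, -0.0]
contact_force: [0.1, -0.1, -0.0]
width: 0.0852
```

```bash
python3 -c "
from h import *
go(.3761,-.301,.031,-36.7)"
```

```text
pos [ 0.3754 -0.3001  0.038 ] yaw -36.78 q6 -0.18 w 0.0852 F [ 0.1 -0.1 -0. ] t 15.02 fixrot xy [-0.02  0.06]
lin now-axes [0.0011 0.0003] | rot z -0.08 (or 179.92) then lin [0.0011 0.0003] | dz(tool) 0.0070
```

Request:
{"fn": "send_rows", "kwargs": {"force": 25, "plan": [{"linear":[0.001,0,0.004],"delta_rot":[0,0,0],"fingers":0.085},{"linear":[0,0,0.003],"delta_rot":[0,0,0],"fingers":0.085},{"linear":[0,0,0],"delta_rot":[0,0,0],"fingers":0.085},{"linear":[0,0,0],"delta_rot":[0,0,0],"fingers":0.035},{"linear":[0,0,0],"delta_rot":[0,0,0],"fingers":0.035},{"linear":[0,0,0],"delta_rot":[0,0,0],"fingers":0.035},{"linear":[0,0,0],"delta_rot":[0,0,0],"fingers":0.035},{"linear":[0,0,0],"delta_rot":[0,0,0],"fingers":0.035},{"linear":[0,0,0],"delta_rot":[0,0,0],"fingers":0.035}]}}

```text
clock: 15.77
position: [0.3767, -0.3012, 0.0308]
ee_rot: [-0.0, 0.949, -0.316, 0.0]
contact_force: [-0.4, 0.1, -1.6]
width: 0.0517
```

```bash
python3 -c "
from h import *
go(.394,.2812,.16,-30.9+90)"
```

```text
pos [ 0.3767 -0.3012  0.0308] yaw -36.78 q6 -0.18 w 0.0517 F [-0.4  0.1 -1.6] t 15.77 fixrot xy [-0.01 -0.02]
lin now-axes [-0.3349 -0.4768] | rot z 84.12 (or -95.88) then lin [-0.5087  0.2842] | dz(tool) -0.1292
```

Request:
{"fn": "send_rows", "kwargs": {"plan": [{"linear":[0,0,-0.01],"delta_rot":[0,0,0],"fingers":0.035},{"linear":[0,0,-0.02],"delta_rot":[0,0,0],"fingers":0.035},{"linear":[0,0,-0.03],"delta_rot":[0,0,0],"fingers":0.035},{"linear":[0,0,-0.03],"delta_rot":[0,0,-2],"fingers":0.035},{"linear":[0,0,-0.02],"delta_rot":[0,0,-5],"fingers":0.035},{"linear":[0,0,0],"delta_rot":[0,0,-7],"fingers":0.035},{"linear":[0,0,0],"delta_rot":[0,0,-7],"fingers":0.035},{"linear":[0,0,0],"delta_rot":[0,0,-7],"fingers":0.035},{"linear":[0,0,0],"delta_rot":[0,0,-7],"fingers":0.035},{"linear":[0,0,0],"delta_rot":[0,0,-7],"fingers":0.035},{"linear":[0,0,0],"delta_rot":[0,0,-7],"fingers":0.035},{"linear":[0,0,0],"delta_rot":[0,0,-7],"fingers":0.035}]}}

```text
clock: 16.77
position: [0.3749, -0.2994, 0.1458]
ee_rot: [-0.002, 0.984, 0.18, -0.001]
contact_force: [0.3, 0.1, -0.6]
width: 0.0516
```

Request:
{"fn": "send_rows", "kwargs": {"plan": [{"linear":[0,0,0],"delta_rot":[0,0,-7],"fingers":0.035},{"linear":[0,0,0],"delta_rot":[0,0,-7],"fingers":0.035},{"linear":[0,0,0],"delta_rot":[0,0,-7],"fingers":0.035},{"linear":[0,0,0],"delta_rot":[0,0,-7],"fingers":0.035},{"linear":[0,0,0],"delta_rot":[0,0,-5],"fingers":0.035},{"linear":[0,0,0],"delta_rot":[0,0,0],"fingers":0.035}]}}

```text
clock: 17.27
position: [0.3735, -0.2979, 0.1449]
ee_rot: [-0.003, 0.888, 0.46, -0.001]
contact_force: [0.1, 0.3, -1.5]
width: 0.0514
```

```bash
python3 -c "
from h import *
go(.394,.2812,.16,-30.9+90)"
```

```text
pos [ 0.3735 -0.2979  0.1449] yaw 54.76 q6 -1.78 w 0.0514 F [ 0.1  0.3 -1.5] t 17.27 fixrot xy [-0.36 -0.08]
lin now-axes [ 0.4848 -0.3175] | rot z -4.34 (or 175.66) then lin [ 0.5075 -0.2798] | dz(tool) -0.0151
```

Request:
{"fn": "send_rows", "kwargs": {"plan": [{"linear":[0,0,-0.01],"delta_rot":[-0.3,0,-3],"fingers":0.035},{"linear":[0.01,-0.0055,-0.005],"delta_rot":[0,0,-1],"fingers":0.035},{"linear":[0.02,-0.011,0],"delta_rot":[0,0,0],"fingers":0.035},{"linear":[0.03,-0.0165,0],"delta_rot":[0,0,0],"fingers":0.035},{"linear":[0.03,-0.0165,0],"delta_rot":[0,0,0],"fingers":0.035},{"linear":[0.03,-0.0165,0],"delta_rot":[0,0,0],"fingers":0.035},{"linear":[0.03,-0.0165,0],"delta_rot":[0,0,0],"fingers":0.035},{"linear":[0.03,-0.0165,0],"delta_rot":[0,0,0],"fingers":0.035},{"linear":[0.03,-0.0165,0],"delta_rot":[0,0,0],"fingers":0.035},{"linear":[0.03,-0.0165,0],"delta_rot":[0,0,0],"fingers":0.035},{"linear":[0.02,-0.011,0],"delta_rot":[0,0,0],"fingers":0.035}]}}

```text
clock: 18.18
position: [0.3881, 0.0108, 0.1608]
ee_rot: [-0.001, 0.88, 0.474, 0.002]
contact_force: [0.4, -0.9, -0.7]
width: 0.0518
```

```bash
python3 -c "
from h import *
go(.394,.2812,.16,-30.9+90)"
```

```text
pos [0.3881 0.0108 0.1608] yaw 56.60 q6 -1.14 w 0.0518 F [ 0.4 -0.9 -0.7] t 18.18 fixrot xy [ 0.03 -0.2 ]
lin now-axes [ 0.229  -0.1439] | rot z -2.50 (or 177.50) then lin [ 0.2351 -0.1338] | dz(tool) 0.0008
```

Request:
{"fn": "send_rows", "kwargs": {"plan": [{"linear":[0.03,-0.0175,0],"delta_rot":[0,0,-1],"fingers":0.035},{"linear":[0.03,-0.0175,0],"delta_rot":[0,0,-1],"fingers":0.035},{"linear":[0.03,-0.0175,0],"delta_rot":[0,0,-0.5],"fingers":0.035},{"linear":[0.02,-0.01,0],"delta_rot":[0,0,0],"fingers":0.035},{"linear":[0.01,-0.005,0],"delta_rot":[0,0,0],"fingers":0.035},{"linear":[0,0,0],"delta_rot":[0,0,0],"fingers":0.035},{"linear":[0,0,0],"delta_rot":[0,0,0],"fingers":0.035}]}}

```text
clock: 18.77
position: [0.3881, 0.1637, 0.1621]
ee_rot: [-0.002, 0.871, 0.491, 0.003]
contact_force: [0.5, -0.5, -1.2]
width: 0.0521
```

```bash
python3 - <<'E'
from h import *
wfit("short_pad",(.394,.281,-31))
manip.get_image("scene");manip.get_image("top")
for n in("scene","top"):
    for d in manip.masks_of("short_pad",n)[:1]: print(n,d["p"],fit("short_pad",[(cam(n),d["pixels"])],(.394,.281,-31)))
wfit("short_pad",(.394,.281,-31))
snap("wrist","w4.png")
go(.394,.2812,.16,-30.9+90)
E
```

```text
short_pad 0.57 [403. 106. 503. 220.] [  0.3936   0.2812 -31.159 ] 0.99
scene 0.85 (array([  0.39395016,   0.28147856, -30.84352975]), np.float64(0.9669778296382731))
top 0.7 (array([  0.38704251,   0.27566032, -25.91144894]), np.float64(0.12472256807232174))
short_pad 0.58 [402. 103. 503. 216.] [  0.3934   0.2812 -31.0686] 0.978
pos [0.3892 0.1623 0.1622] yaw 58.68 q6 -0.80 w 0.0517 F [-0.1 -0.3 -1. ] t 19.22 fixrot xy [-0.05 -0.42]
lin now-axes [ 0.1041 -0.0577] | rot z -0.42 (or 179.58) then lin [ 0.1045 -0.0569] | dz(tool) 0.0022
```

Request:
{"fn": "send_rows", "kwargs": {"plan": [{"linear":[0.012,-0.006,0],"delta_rot":[0,-0.3,-0.2],"fingers":0.035},{"linear":[0.024,-0.013,0],"delta_rot":[0,-0.1,-0.1],"fingers":0.035},{"linear":[0.026,-0.014,0],"delta_rot":[0,0,0],"fingers":0.035},{"linear":[0.024,-0.013,0],"delta_rot":[0,0,0],"fingers":0.035},{"linear":[0.012,-0.006,0.005],"delta_rot":[0,0,0],"fingers":0.035},{"linear":[0.003,-0.002,0.015],"delta_rot":[0,0,0],"fingers":0.035},{"linear":[0,0,0.02],"delta_rot":[0,0,0],"fingers":0.035},{"linear":[0,0,0.02],"delta_rot":[0,0,0],"fingers":0.035},{"linear":[0,0,0.005],"delta_rot":[0,0,0],"fingers":0.035},{"linear":[0,0,0],"delta_rot":[0,0,0],"fingers":0.035},{"linear":[0,0,0],"delta_rot":[0,0,0],"fingers":0.035}]}}

```text
clock: 20.13
position: [0.4, 0.2801, 0.0963]
ee_rot: [0.0, 0.873, 0.488, 0.003]
contact_force: [-0.1, -0.9, -0.7]
width: 0.0516
```

```bash
python3 -c "
from h import *
go(.3938,.2812,.0348,59)"
```

```text
pos [0.4    0.2801 0.0963] yaw 58.40 q6 -0.55 w 0.0516 F [-0.1 -0.9 -0.7] t 20.13 fixrot xy [ 0.15 -0.25]
lin now-axes [-0.0023 -0.0059] | rot z -0.60 (or 179.40) then lin [-0.0023 -0.0059] | dz(tool) 0.0615
```

Request:
{"fn": "send_rows", "kwargs": {"plan": [{"linear":[-0.001,-0.003,0.005],"delta_rot":[0.1,-0.2,-0.3],"fingers":0.035},{"linear":[-0.001,-0.003,0.012],"delta_rot":[0.1,-0.1,-0.3],"fingers":0.035},{"linear":[0,-0.001,0.015],"delta_rot":[0,0,0],"fingers":0.035},{"linear":[0,0,0.01],"delta_rot":[0,0,0],"fingers":0.035},{"linear":[0,0,0],"delta_rot":[0,0,0],"fingers":0.035},{"linear":[0,0,0],"delta_rot":[0,0,0],"fingers":0.035}]}}

```text
clock: 20.63
position: [0.3967, 0.2832, 0.0581]
ee_rot: [0.0, 0.871, 0.492, 0.005]
contact_force: [-0.1, -0.4, -1.4]
width: 0.0517
```

```bash
python3 -c "
from h import *
go(.3938,.2812,.0348,59)"
```

```text
pos [0.3967 0.2832 0.0581] yaw 58.92 q6 -0.55 w 0.0517 F [-0.1 -0.4 -1.4] t 20.63 fixrot xy [ 0.28 -0.48]
lin now-axes [-0.0032 -0.0015] | rot z -0.08 (or 179.92) then lin [-0.0032 -0.0015] | dz(tool) 0.0233
```

Request:
{"fn": "send_rows", "kwargs": {"plan": [{"linear":[-0.002,-0.001,0.005],"delta_rot":[0.2,-0.3,0],"fingers":0.035},{"linear":[-0.002,-0.001,0.006],"delta_rot":[0.1,-0.2,0],"fingers":0.035},{"linear":[0,0,0.004],"delta_rot":[0,0,0],"fingers":0.035},{"linear":[0,0,0],"delta_rot":[0,0,0],"fingers":0.035},{"linear":[0,0,0],"delta_rot":[0,0,0],"fingers":0.035}]}}

```text
clock: 21.05
position: [0.3945, 0.2813, 0.0445]
ee_rot: [0.0, 0.871, 0.492, 0.002]
contact_force: [-0.1, 0.7, -0.9]
width: 0.0518
```

```bash
python3 -c "
from h import *
go(.3938,.2812,.0348,59)"
```

```text
pos [0.3945 0.2813 0.0445] yaw 58.89 q6 -0.55 w 0.0518 F [-0.1  0.7 -0.9] t 21.05 fixrot xy [ 0.11 -0.2 ]
lin now-axes [-0.0005 -0.0006] | rot z -0.11 (or 179.89) then lin [-0.0005 -0.0006] | dz(tool) 0.0097
```

Request:
{"fn": "send_rows", "kwargs": {"plan": [{"linear":[-0.0005,-0.0005,0.004],"delta_rot":[0.1,-0.2,-0.1],"fingers":0.035},{"linear":[0,0,0.003],"delta_rot":[0,0,0],"fingers":0.035},{"linear":[0,0,0],"delta_rot":[0,0,0],"fingers":0.035},{"linear":[0,0,0],"delta_rot":[0,0,0],"fingers":0.035}]}}

```text
clock: 21.38
position: [0.3941, 0.2814, 0.0371]
ee_rot: [0.0, 0.87, 0.492, 0.0]
contact_force: [-0.6, -0.4, -1.1]
width: 0.0516
```

```bash
python3 -c "
from h import *
go(.3938,.2812,.0348,59)"
```

```text
pos [0.3941 0.2814 0.0371] yaw 59.01 q6 -0.55 w 0.0516 F [-0.6 -0.4 -1.1] t 21.38 fixrot xy [ 0.03 -0.02]
lin now-axes [-0.0003 -0.0002] | rot z 0.01 (or -179.99) then lin [-0.0003 -0.0002] | dz(tool) 0.0023
```

Request:
{"fn": "send_rows", "kwargs": {"plan": [{"linear":[0,0,0.0015],"delta_rot":[0,0,0],"fingers":0.035},{"linear":[0,0,0.001],"delta_rot":[0,0,0],"fingers":0.035},{"linear":[0,0,0],"delta_rot":[0,0,0],"fingers":0.035},{"linear":[0,0,0],"delta_rot":[0,0,0],"fingers":0.035}]}}

```text
clock: 21.72
position: [0.3943, 0.2815, 0.0347]
ee_rot: [0.0, 0.87, 0.492, 0.0]
contact_force: [0.2, 0.7, -0.4]
width: 0.052
```

Request:
{"fn": "send_rows", "kwargs": {"plan": [{"linear":[0,0,0],"delta_rot":[0,0,0],"fingers":0.085},{"linear":[0,0,0],"delta_rot":[0,0,0],"fingers":0.085},{"linear":[0,0,0],"delta_rot":[0,0,0],"fingers":0.085},{"linear":[0,0,0],"delta_rot":[0,0,0],"fingers":0.085},{"linear":[0,0,-0.01],"delta_rot":[0,0,0],"fingers":0.085},{"linear":[0,0,-0.02],"delta_rot":[0,0,0],"fingers":0.085},{"linear":[0,0,-0.03],"delta_rot":[0,0,0],"fingers":0.085},{"linear":[0,0,-0.03],"delta_rot":[0,0,0],"fingers":0.085},{"linear":[0,0.03,-0.03],"delta_rot":[0,0,0],"fingers":0.085},{"linear":[0,0.02,-0.01],"delta_rot":[0,0,0],"fingers":0.085},{"linear":[0,0,0],"delta_rot":[0,0,0],"fingers":0.085},{"linear":[0,0,0],"delta_rot":[0,0,0],"fingers":0.085}]}}

```text
clock: 22.72
position: [0.4365, 0.2551, 0.1693]
ee_rot: [0.0, 0.87, 0.493, -0.001]
contact_force: [-0.3, -0.1, 0.6]
width: 0.085
```

```bash
cat >> h.py <<'E'
def overlay(f,v,pad,th,z0=.004):
    c=cam("wrist");im=snap("wrist","x"+f)[:,:,::-1].copy()
    e=w2px("",[[v[0],v[1],.02]],c)[0]
    L=[d for d in manip.masks_of(th,"wrist") if np.hypot(*(np.mean(np.argwhere(d["pixels"]),0)[::-1]-e))<50]
    if L: v,i=fit(th,[(c,L[0]["pixels"])],v,z0,"pad" not in pad or pad!="round_pad");print(th,v.round(4),round(i,3))
    P=np.array(M[pad]);P=P[P[:,2]>.003];a=np.radians(v[2]);R=np.array([[np.cos(a),-np.sin(a)],[np.sin(a),np.cos(a)]])
    h=w2px("",np.c_[P[:,:2]@R.T+v[:2],P[:,2]],c);u0,v0=np.maximum(h.min(0).astype(int)-12,0);u1,v1=h.max(0).astype(int)+12
    cr=cv2.resize(im[v0:v1,u0:u1],None,fx=4,fy=4,interpolation=cv2.INTER_CUBIC)
    hh=cv2.convexHull(((h+.5-[u0,v0])*64).astype(np.int32));cv2.polylines(cr,[hh],True,(255,0,0),1,shift=4);cv2.imwrite("pics/"+f,cr);print(cr.shape)
E
python3 - <<'E'
from h import *
overlay("ov5.png",(.3938,.2812,-31.),"short_pad","house")
go(.589,-.3478,.2)
E
```

```text
house [  0.3931   0.2805 -30.5633] 0.961
(548, 456, 3)
pos [0.4354 0.2551 0.1682] yaw 59.16 q6 -0.64 w 0.0851 F [-0.3 -0.3 -0.5] t 22.82 fixrot xy [-0.1   0.22]
lin now-axes [-0.4389  0.441 ] | rot z 0.00 (or 180.00) then lin [-0.4389  0.441 ] | dz(tool) -0.0318
```

View pics/ov5.png

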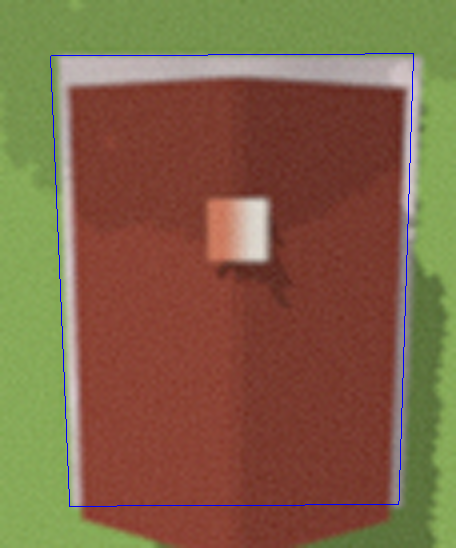

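Request:
{"fn": "send_rows", "kwargs": {"plan": [{"linear":[-0.01,0.01,0],"delta_rot":[0,0,0],"fingers":0.085},{"linear":[-0.02,0.02,0],"delta_rot":[0,0,0],"fingers":0.085},{"linear":[-0.027,0.027,0],"delta_rot":[0,0,0],"fingers":0.085},{"linear":[-0.027,0.027,0],"delta_rot":[0,0,0],"fingers":0.085},{"linear":[-0.027,0.027,0],"delta_rot":[0,0,0],"fingers":0.085},{"linear":[-0.027,0.027,0],"delta_rot":[0,0,0],"fingers":0.085},{"linear":[-0.027,0.027,0],"delta_rot":[0,0,0],"fingers":0.085},{"linear":[-0.027,0.027,0],"delta_rot":[0,0,0],"fingers":0.085},{"linear":[-0.027,0.027,0],"delta_rot":[0,0,0],"fingers":0.085},{"linear":[-0.027,0.027,0],"delta_rot":[0,0,0],"fingers":0.085},{"linear":[-0.027,0.027,0],"delta_rot":[0,0,0],"fingers":0.085},{"linear":[-0.027,0.027,0],"delta_rot":[0,0,0],"fingers":0.085}]}}

```text
clock: 23.82
position: [0.5249, -0.1546, 0.1469]
ee_rot: [-0.016, 0.864, 0.503, -0.017]
contact_force: [0.2, -0.5, 0.2]
width: 0.085
```

```bash
python3 -c "
from h import *
go(.589,-.3478,.17)"
```

```text
pos [ 0.5249 -0.1546  0.1469] yaw 60.43 q6 -1.46 w 0.0850 F [ 0.2 -0.5  0.2] t 23.82 fixrot xy [-2.53  0.8 ]
lin now-axes [-0.1364  0.151 ] | rot z 0.00 (or 180.00) then lin [-0.1364  0.151 ] | dz(tool) -0.0231
```

Request:
{"fn": "send_rows", "kwargs": {"plan": [{"linear":[-0.022,0.025,-0.005],"delta_rot":[-1,0.4,0],"fingers":0.085},{"linear":[-0.022,0.025,-0.005],"delta_rot":[-1,0.4,0],"fingers":0.085},{"linear":[-0.022,0.025,-0.005],"delta_rot":[-0.5,0,0],"fingers":0.085},{"linear":[-0.018,0.02,-0.005],"delta_rot":[0,0,0],"fingers":0.085},{"linear":[-0.01,0.01,0],"delta_rot":[0,0,0],"fingers":0.085},{"linear":[0,0,0],"delta_rot":[0,0,0],"fingers":0.085},{"linear":[0,0,0],"delta_rot":[0,0,0],"fingers":0.085},{"linear":[0,0,0],"delta_rot":[0,0,0],"fingers":0.085}]}}

```text
clock: 24.48
position: [0.5653, -0.2906, 0.1498]
ee_rot: [-0.012, 0.865, 0.502, -0.006]
contact_force: [0.2, 0.4, 0.1]
width: 0.0848
```

```bash
python3 -c "
from h import *
wfit('tower_base',(.589,-.3478,0),0,False)
go(.589,-.3478,.04)"
```

```text
tower_base 0.93 [232. 266. 309. 356.] [ 0.5893 -0.3489  0.    ] 0.969
pos [ 0.5652 -0.2901  0.1502] yaw 60.32 q6 -1.64 w 0.0850 F [-0.  -1.2 -0.1] t 24.58 fixrot xy [-1.54 -0.16]
lin now-axes [-0.0384  0.0492] | rot z 0.00 (or 180.00) then lin [-0.0384  0.0492] | dz(tool) 0.1102
```

Request:
{"fn": "send_rows", "kwargs": {"plan": [{"linear":[-0.012,0.015,0],"delta_rot":[-0.8,0,0],"fingers":0.085},{"linear":[-0.014,0.018,0],"delta_rot":[-0.6,0,0],"fingers":0.085},{"linear":[-0.01,0.014,0],"delta_rot":[-0.2,0,0],"fingers":0.085},{"linear":[-0.003,0.004,0],"delta_rot":[0,0,0],"fingers":0.085},{"linear":[0,0,0],"delta_rot":[0,0,0],"fingers":0.085},{"linear":[0,0,0],"delta_rot":[0,0,0],"fingers":0.085}]}}

```text
clock: 25.08
position: [0.5918, -0.3469, 0.1503]
ee_rot: [0.001, 0.863, 0.506, 0.002]
contact_force: [-0.4, 0.6, 0.5]
width: 0.085
```

```bash
python3 -c "
from h import *
go(.5893,-.3485,.04)"
```

```text
pos [ 0.5918 -0.3469  0.1503] yaw 60.76 q6 -1.69 w 0.0850 F [-0.4  0.6  0.5] t 25.08 fixrot xy [ 0.2  -0.18]
lin now-axes [-0.0027 -0.0014] | rot z 0.00 (or 180.00) then lin [-0.0027 -0.0014] | dz(tool) 0.1103
```

Down in two stages.

Request:
{"fn": "send_rows", "kwargs": {"plan": [{"linear":[-0.002,-0.001,0.01],"delta_rot":[0.1,-0.1,0],"fingers":0.085},{"linear":[-0.001,-0.001,0.015],"delta_rot":[0.1,-0.1,0],"fingers":0.085},{"linear":[0,0,0.015],"delta_rot":[0,0,0],"fingers":0.085},{"linear":[0,0,0.015],"delta_rot":[0,0,0],"fingers":0.085},{"linear":[0,0,0.005],"delta_rot":[0,0,0],"fingers":0.085},{"linear":[0,0,0],"delta_rot":[0,0,0],"fingers":0.085}]}}

```text
clock: 25.58
position: [0.5863, -0.3438, 0.0871]
ee_rot: [-0.001, 0.862, 0.507, -0.001]
contact_force: [-0.3, 0.4, 0.5]
width: 0.0849
```

```bash
python3 -c "
from h import *
go(.5893,-.3485,.04)"
```

```text
pos [ 0.5863 -0.3438  0.0871] yaw 60.93 q6 -1.70 w 0.0849 F [-0.3  0.4  0.5] t 25.58 fixrot xy [-0.16 -0.02]
lin now-axes [-0.0026  0.0049] | rot z 0.00 (or 180.00) then lin [-0.0026  0.0049] | dz(tool) 0.0471
```

Request:
{"fn": "send_rows", "kwargs": {"plan": [{"linear":[-0.002,0.003,0.006],"delta_rot":[-0.1,0,0],"fingers":0.085},{"linear":[-0.001,0.003,0.01],"delta_rot":[0,0,0],"fingers":0.085},{"linear":[0,0,0.01],"delta_rot":[0,0,0],"fingers":0.085},{"linear":[0,0,0.008],"delta_rot":[0,0,0],"fingers":0.085},{"linear":[0,0,0],"delta_rot":[0,0,0],"fingers":0.085},{"linear":[0,0,0],"delta_rot":[0,0,0],"fingers":0.085}]}}

```text
clock: 26.08
position: [0.5908, -0.3494, 0.0508]
ee_rot: [0.0, 0.862, 0.507, 0.0]
contact_force: [0.4, -0.4, 0.4]
width: 0.0848
```

```bash
python3 -c "
from h import *
go(.5893,-.3485,.04)"
```

```text
pos [ 0.5908 -0.3494  0.0508] yaw 60.99 q6 -1.70 w 0.0848 F [ 0.4 -0.4  0.4] t 26.08 fixrot xy [ 0.03 -0.01]
lin now-axes [ 0.0001 -0.0018] | rot z 0.00 (or 180.00) then lin [ 0.0001 -0.0018] | dz(tool) 0.0108
```

Request:
{"fn": "send_rows", "kwargs": {"force": 30, "plan": [{"linear":[0,-0.001,0.005],"delta_rot":[0,0,0],"fingers":0.085},{"linear":[0,-0.001,0.005],"delta_rot":[0,0,0],"fingers":0.085},{"linear":[0,0,0],"delta_rot":[0,0,0],"fingers":0.085},{"linear":[0,0,0],"delta_rot":[0,0,0],"fingers":0.035},{"linear":[0,0,0],"delta_rot":[0,0,0],"fingers":0.035},{"linear":[0,0,0],"delta_rot":[0,0,0],"fingers":0.035},{"linear":[0,0,0],"delta_rot":[0,0,0],"fingers":0.035},{"linear":[0,0,0],"delta_rot":[0,0,0],"fingers":0.035},{"linear":[0,0,0],"delta_rot":[0,0,0],"fingers":0.035}]}}

```text
clock: 26.83
position: [0.5894, -0.3485, 0.0409]
ee_rot: [0.001, 0.862, 0.507, 0.001]
contact_force: [-0.2, 0.1, -0.7]
width: 0.0494
```

```bash
python3 -c "
from h import *
go(.5893,-.3485,.04);go(.4775,.084,.15)
wfit('tower_base',(.589,-.3478,0),0,False)"
```

```text
pos [ 0.5894 -0.3485  0.0409] yaw 60.98 q6 -1.70 w 0.0494 F [-0.2  0.1 -0.7] t 26.83 fixrot xy [ 0.14 -0.02]
lin now-axes [-0.     -0.0001] | rot z 0.00 (or 180.00) then lin [-0.     -0.0001] | dz(tool) 0.0009
pos [ 0.5894 -0.3485  0.0409] yaw 60.98 q6 -1.70 w 0.0494 F [-0.2  0.1 -0.7] t 26.83 fixrot xy [ 0.14 -0.02]
lin now-axes [ 0.3239 -0.3077] | rot z 0.00 (or 180.00) then lin [ 0.3239 -0.3077] | dz(tool) -0.1091
tower_base 0.75 [254. 247. 391. 412.] [ 0.5886 -0.3493  0.    ] 0.971
```

Request:
{"fn": "send_rows", "kwargs": {"plan": [{"linear":[0,0,-0.01],"delta_rot":[0,0,0],"fingers":0.035},{"linear":[0,0,-0.02],"delta_rot":[0,0,0],"fingers":0.035},{"linear":[0,0,-0.03],"delta_rot":[0,0,0],"fingers":0.035},{"linear":[0,0,-0.03],"delta_rot":[0,0,0],"fingers":0.035},{"linear":[0.006,-0.006,-0.02],"delta_rot":[0,0,0],"fingers":0.035},{"linear":[0.013,-0.012,0],"delta_rot":[0,0,0],"fingers":0.035},{"linear":[0.021,-0.02,0],"delta_rot":[0,0,0],"fingers":0.035},{"linear":[0.021,-0.02,0],"delta_rot":[0,0,0],"fingers":0.035},{"linear":[0.021,-0.02,0],"delta_rot":[0,0,0],"fingers":0.035},{"linear":[0.021,-0.02,0],"delta_rot":[0,0,0],"fingers":0.035},{"linear":[0.021,-0.02,0],"delta_rot":[0,0,0],"fingers":0.035},{"linear":[0.021,-0.02,0],"delta_rot":[0,0,0],"fingers":0.035}]}}

```text
clock: 27.93
position: [0.5387, -0.1553, 0.1612]
ee_rot: [0.005, 0.864, 0.504, 0.002]
contact_force: [-0.4, -0.0, -2.1]
width: 0.0489
```

```bash
python3 -c "
from h import *
go(.4775,.084,.15)"
```

```text
pos [ 0.5387 -0.1553  0.1612] yaw 60.48 q6 -1.46 w 0.0489 F [-0.4 -0.  -2.1] t 27.93 fixrot xy [0.62 0.12]
lin now-axes [ 0.178  -0.1712] | rot z 0.00 (or 180.00) then lin [ 0.178  -0.1712] | dz(tool) 0.0112
```

Request:
{"fn": "send_rows", "kwargs": {"plan": [{"linear":[0.02,-0.019,0],"delta_rot":[0.3,0.1,0],"fingers":0.035},{"linear":[0.02,-0.019,0],"delta_rot":[0.2,0,0],"fingers":0.035},{"linear":[0.02,-0.019,0],"delta_rot":[0,0,0],"fingers":0.035},{"linear":[0.02,-0.019,0],"delta_rot":[0,0,0],"fingers":0.035},{"linear":[0.01,-0.01,0],"delta_rot":[0,0,0],"fingers":0.035},{"linear":[0,0,0],"delta_rot":[0,0,0],"fingers":0.035},{"linear":[0,0,0],"delta_rot":[0,0,0],"fingers":0.035},{"linear":[0,0,0],"delta_rot":[0,0,0],"fingers":0.035}]}}

```text
clock: 28.6
position: [0.5024, -0.0232, 0.1665]
ee_rot: [0.001, 0.863, 0.506, 0.002]
contact_force: [0.5, -0.9, -1.4]
width: 0.0496
```

```bash
python3 -c "
from h import *
wfit('round_pad',(.4775,.084,0),0,False)
s=manip.get_state();wfit('tower_base',(s['position'][0],s['position'][1],0),s['position'][2]-.0409,False)
go(.4775,.084,.15)"
```

```text
round_pad 0.86 [377.  92. 469. 185.] [0.4768 0.0846 0.    ] 0.985
tower_base 0.9 [254. 246. 392. 414.] [ 0.5017 -0.0246  0.    ] 0.966
pos [ 0.5027 -0.0239  0.166 ] yaw 60.69 q6 -1.25 w 0.0493 F [ 0.1  0.3 -1.7] t 28.8 fixrot xy [ 0.17 -0.13]
lin now-axes [ 0.0818 -0.0748] | rot z 0.00 (or 180.00) then lin [ 0.0818 -0.0748] | dz(tool) 0.0160
```

Request:
{"fn": "send_rows", "kwargs": {"plan": [{"linear":[0.01,-0.009,0],"delta_rot":[0.2,-0.1,0],"fingers":0.035},{"linear":[0.019,-0.018,0],"delta_rot":[0,0,0],"fingers":0.035},{"linear":[0.02,-0.018,0],"delta_rot":[0,0,0],"fingers":0.035},{"linear":[0.018,-0.016,0],"delta_rot":[0,0,0],"fingers":0.035},{"linear":[0.01,-0.009,0.005],"delta_rot":[0,0,0],"fingers":0.035},{"linear":[0.003,-0.003,0.015],"delta_rot":[0,0,0],"fingers":0.035},{"linear":[0,0,0.02],"delta_rot":[0,0,0],"fingers":0.035},{"linear":[0,0,0.015],"delta_rot":[0,0,0],"fingers":0.035},{"linear":[0,0,0],"delta_rot":[0,0,0],"fingers":0.035},{"linear":[0,0,0],"delta_rot":[0,0,0],"fingers":0.035}]}}

```text
clock: 29.63
position: [0.4842, 0.0782, 0.1093]
ee_rot: [0.002, 0.866, 0.499, 0.002]
contact_force: [-0.2, -0.3, -2.0]
width: 0.0494
```

```bash
python3 -c "
from h import *
go(.4774,.0846,.0449)"
```

```text
pos [0.4842 0.0782 0.1093] yaw 59.93 q6 -1.03 w 0.0494 F [-0.2 -0.3 -2. ] t 29.63 fixrot xy [ 0.28 -0.07]
lin now-axes [ 0.0021 -0.009 ] | rot z 0.00 (or 180.00) then lin [ 0.0021 -0.009 ] | dz(tool) 0.0644
```

Request:
{"fn": "send_rows", "kwargs": {"plan": [{"linear":[0.001,-0.005,0.005],"delta_rot":[0.2,0,0],"fingers":0.035},{"linear":[0.001,-0.005,0.01],"delta_rot":[0.1,0,0],"fingers":0.035},{"linear":[0,-0.001,0.015],"delta_rot":[0,0,0],"fingers":0.035},{"linear":[0,0,0.01],"delta_rot":[0,0,0],"fingers":0.035},{"linear":[0,0,0],"delta_rot":[0,0,0],"fingers":0.035},{"linear":[0,0,0],"delta_rot":[0,0,0],"fingers":0.035}]}}

```text
clock: 30.13
position: [0.4796, 0.0843, 0.0717]
ee_rot: [0.001, 0.868, 0.497, 0.004]
contact_force: [-0.1, 0.1, -2.8]
width: 0.0494
```

```bash
python3 -c "
from h import *
go(.4774,.0846,.0449)"
```

```text
pos [0.4796 0.0843 0.0717] yaw 59.65 q6 -1.01 w 0.0494 F [-0.1  0.1 -2.8] t 30.13 fixrot xy [ 0.35 -0.33]
lin now-axes [-0.0009 -0.0021] | rot z 0.00 (or 180.00) then lin [-0.0009 -0.0021] | dz(tool) 0.0268
```

Request:
{"fn": "send_rows", "kwargs": {"plan": [{"linear":[-0.001,-0.001,0.006],"delta_rot":[0.2,-0.2,0],"fingers":0.035},{"linear":[-0.001,-0.001,0.008],"delta_rot":[0.2,-0.2,0],"fingers":0.035},{"linear":[0,0,0.006],"delta_rot":[0,0,0],"fingers":0.035},{"linear":[0,0,0],"delta_rot":[0,0,0],"fingers":0.035},{"linear":[0,0,0],"delta_rot":[0,0,0],"fingers":0.035}]}}

```text
clock: 30.55
position: [0.4791, 0.0832, 0.0524]
ee_rot: [0.001, 0.868, 0.497, 0.001]
contact_force: [0.2, -0.2, -1.8]
width: 0.0492
```

```bash
python3 -c "
from h import *
go(.4774,.0846,.0449)"
```

```text
pos [0.4791 0.0832 0.0524] yaw 59.59 q6 -1.01 w 0.0492 F [ 0.2 -0.2 -1.8] t 30.55 fixrot xy [ 0.18 -0.07]
lin now-axes [ 0.0003 -0.0021] | rot z 0.00 (or 180.00) then lin [ 0.0003 -0.0021] | dz(tool) 0.0075
```

Request:
{"fn": "send_rows", "kwargs": {"plan": [{"linear":[0,-0.0015,0.002],"delta_rot":[0.1,0,0],"fingers":0.035},{"linear":[0,-0.001,0.003],"delta_rot":[0.1,0,0],"fingers":0.035},{"linear":[0,0,0],"delta_rot":[0,0,0],"fingers":0.035},{"linear":[0,0,0],"delta_rot":[0,0,0],"fingers":0.035}]}}

```text
clock: 30.88
position: [0.477, 0.0847, 0.0471]
ee_rot: [-0.001, 0.868, 0.497, 0.001]
contact_force: [0.7, 0.1, -2.1]
width: 0.0491
```

```bash
python3 -c "
from h import *
go(.4774,.0846,.0449)"
```

```text
pos [0.477  0.0847 0.0471] yaw 59.59 q6 -1.01 w 0.0491 F [ 0.7  0.1 -2.1] t 30.88 fixrot xy [-0.02 -0.08]
lin now-axes [0.0001 0.0004] | rot z 0.00 (or 180.00) then lin [0.0001 0.0004] | dz(tool) 0.0022
```

Request:
{"fn": "send_rows", "kwargs": {"plan": [{"linear":[0,0.0003,0.0015],"delta_rot":[0,0,0],"fingers":0.035},{"linear":[0,0,0.001],"delta_rot":[0,0,0],"fingers":0.035},{"linear":[0,0,0],"delta_rot":[0,0,0],"fingers":0.035},{"linear":[0,0,0],"delta_rot":[0,0,0],"fingers":0.035}]}}

```text
clock: 31.22
position: [0.4777, 0.0846, 0.0449]
ee_rot: [-0.0, 0.868, 0.497, 0.001]
contact_force: [0.1, -0.6, -2.5]
width: 0.0498
```

Request:
{"fn": "send_rows", "kwargs": {"plan": [{"linear":[0,0,0],"delta_rot":[0,0,0],"fingers":0.085},{"linear":[0,0,0],"delta_rot":[0,0,0],"fingers":0.085},{"linear":[0,0,0],"delta_rot":[0,0,0],"fingers":0.085},{"linear":[0,0,0],"delta_rot":[0,0,0],"fingers":0.085},{"linear":[0,0,-0.01],"delta_rot":[0,0,0],"fingers":0.085},{"linear":[0,0,-0.02],"delta_rot":[0,0,0],"fingers":0.085},{"linear":[0,0,-0.03],"delta_rot":[0,0,0],"fingers":0.085},{"linear":[0,0,-0.03],"delta_rot":[0,0,0],"fingers":0.085},{"linear":[0,0.03,-0.03],"delta_rot":[0,0,0],"fingers":0.085},{"linear":[0,0.02,-0.01],"delta_rot":[0,0,0],"fingers":0.085},{"linear":[0,0,0],"delta_rot":[0,0,0],"fingers":0.085},{"linear":[0,0,0],"delta_rot":[0,0,0],"fingers":0.085}]}}

```text
clock: 32.22
position: [0.52, 0.0588, 0.1803]
ee_rot: [-0.001, 0.868, 0.497, 0.0]
contact_force: [-0.8, 0.7, -0.2]
width: 0.0848
```

```bash
python3 - <<'E'
from h import *
overlay("ov6.png",(.4774,.0846,0),"round_pad","tower_base")
for n in("scene","top"):
    manip.get_image(n);c=cam(n)
    for d in manip.masks_of("tower_base",n)[:1]: print(n,d["p"],fit("tower_base",[(c,d["pixels"])],(.4774,.0846,0),.004,False))
go(.5714,.3619,.17)
E
```

```text
tower_base [0.477  0.0835 0.    ] 0.969
(432, 428, 3)
scene 0.9 (array([0.47659165, 0.08464724, 0.        ]), np.float64(0.954751446698738))
top 0.72 (array([0.47685909, 0.08509902, 0.        ]), np.float64(0.9022980782152936))
pos [0.5181 0.0594 0.1785] yaw 59.73 q6 -1.06 w 0.0851 F [ 0.1 -0.1  0.2] t 32.52 fixrot xy [-0.27  0.07]
lin now-axes [ 0.2881 -0.1064] | rot z 0.00 (or 180.00) then lin [ 0.2881 -0.1064] | dz(tool) 0.0085
```

View pics/ov6.png

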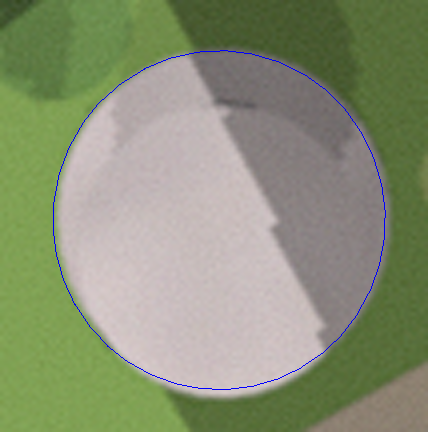

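Request:
{"fn": "send_rows", "kwargs": {"plan": [{"linear":[0.012,-0.004,0],"delta_rot":[-0.3,0,0],"fingers":0.085},{"linear":[0.022,-0.008,0],"delta_rot":[0,0,0],"fingers":0.085},{"linear":[0.028,-0.01,0],"delta_rot":[0,0,0],"fingers":0.085},{"linear":[0.028,-0.01,0],"delta_rot":[0,0,0],"fingers":0.085},{"linear":[0.028,-0.01,0],"delta_rot":[0,0,0],"fingers":0.085},{"linear":[0.028,-0.01,0],"delta_rot":[0,0,0],"fingers":0.085},{"linear":[0.028,-0.01,0],"delta_rot":[0,0,0],"fingers":0.085},{"linear":[0.028,-0.01,0],"delta_rot":[0,0,0],"fingers":0.085},{"linear":[0.015,-0.006,0],"delta_rot":[0,0,0],"fingers":0.085},{"linear":[0,0,0],"delta_rot":[0,0,0],"fingers":0.085},{"linear":[0,0,0],"delta_rot":[0,0,0],"fingers":0.085},{"linear":[0,0,0],"delta_rot":[0,0,0],"fingers":0.085}]}}

```text
clock: 33.52
position: [0.5506, 0.2971, 0.1664]
ee_rot: [-0.002, 0.867, 0.499, -0.011]
contact_force: [-0.0, -0.5, 0.1]
width: 0.0852
```

```bash
python3 -c "
from h import *
wfit('tank',(.5714,.3619,0),0,False)
go(.5714,.3619,.028)"
```

```text
tank 0.95 [370. 185. 455. 269.] [0.5723 0.3613 0.    ] 0.982
pos [0.5507 0.2963 0.1667] yaw 59.80 q6 -0.66 w 0.0847 F [-0.5 -0.1  0.8] t 33.62 fixrot xy [-0.85  1.01]
lin now-axes [ 0.0671 -0.0151] | rot z 0.00 (or 180.00) then lin [ 0.0671 -0.0151] | dz(tool) 0.1387
```

Request:
{"fn": "send_rows", "kwargs": {"plan": [{"linear":[0.015,-0.004,0],"delta_rot":[-0.4,0.5,0],"fingers":0.085},{"linear":[0.022,-0.005,0],"delta_rot":[-0.3,0.4,0],"fingers":0.085},{"linear":[0.02,-0.005,0],"delta_rot":[-0.1,0.1,0],"fingers":0.085},{"linear":[0.008,-0.002,0.005],"delta_rot":[0,0,0],"fingers":0.085},{"linear":[0,0,0.015],"delta_rot":[0,0,0],"fingers":0.085},{"linear":[0,0,0.02],"delta_rot":[0,0,0],"fingers":0.085},{"linear":[0,0,0.01],"delta_rot":[0,0,0],"fingers":0.085},{"linear":[0,0,0],"delta_rot":[0,0,0],"fingers":0.085},{"linear":[0,0,0],"delta_rot":[0,0,0],"fingers":0.085}]}}

```text
clock: 34.37
position: [0.5729, 0.3603, 0.1158]
ee_rot: [0.0, 0.869, 0.494, 0.003]
contact_force: [0.7, 0.1, 0.3]
width: 0.0852
```

```bash
python3 -c "
from h import *
wfit('tank',(.5714,.3619,0),0,False)
go(.5717,.3616,.028)"
```

```text
tank 0.73 [274. 209. 372. 307.] [0.572 0.361 0.   ] 0.987
pos [0.5732 0.3605 0.1165] yaw 59.26 q6 -0.58 w 0.0848 F [-0.3 -0.1  0.5] t 34.47 fixrot xy [ 0.21 -0.34]
lin now-axes [ 0.0002 -0.0018] | rot z 0.00 (or 180.00) then lin [ 0.0002 -0.0018] | dz(tool) 0.0885
```

Request:
{"fn": "send_rows", "kwargs": {"plan": [{"linear":[0,-0.001,0.008],"delta_rot":[0.1,-0.2,0],"fingers":0.085},{"linear":[0,-0.001,0.013],"delta_rot":[0.1,-0.1,0],"fingers":0.085},{"linear":[0,0,0.013],"delta_rot":[0,0,0],"fingers":0.085},{"linear":[0,0,0.01],"delta_rot":[0,0,0],"fingers":0.085},{"linear":[0,0,0],"delta_rot":[0,0,0],"fingers":0.085},{"linear":[0,0,0],"delta_rot":[0,0,0],"fingers":0.085}]}}

```text
clock: 34.97
position: [0.5733, 0.3619, 0.072]
ee_rot: [0.0, 0.869, 0.494, 0.003]
contact_force: [0.0, -0.2, 0.4]
width: 0.0851
```

```bash
python3 -c "
from h import *
go(.572,.3613,.028)"
```

```text
pos [0.5733 0.3619 0.072 ] yaw 59.20 q6 -0.57 w 0.0851 F [ 0.  -0.2  0.4] t 34.97 fixrot xy [ 0.18 -0.3 ]
lin now-axes [-0.0012 -0.0008] | rot z 0.00 (or 180.00) then lin [-0.0012 -0.0008] | dz(tool) 0.0440
```

Request:
{"fn": "send_rows", "kwargs": {"plan": [{"linear":[-0.001,-0.001,0.007],"delta_rot":[0.1,-0.2,0],"fingers":0.085},{"linear":[-0.001,-0.001,0.01],"delta_rot":[0.1,-0.1,0],"fingers":0.085},{"linear":[0,0,0.01],"delta_rot":[0,0,0],"fingers":0.085},{"linear":[0,0,0.008],"delta_rot":[0,0,0],"fingers":0.085},{"linear":[0,0,0],"delta_rot":[0,0,0],"fingers":0.085},{"linear":[0,0,0],"delta_rot":[0,0,0],"fingers":0.085}]}}

```text
clock: 35.47
position: [0.5706, 0.3614, 0.0337]
ee_rot: [-0.0, 0.869, 0.494, 0.0]
contact_force: [0.6, 0.5, 0.0]
width: 0.0849
```

```bash
python3 -c "
from h import *
go(.572,.3613,.028)"
```

```text
pos [0.5706 0.3614 0.0337] yaw 59.20 q6 -0.57 w 0.0849 F [0.6 0.5 0. ] t 35.47 fixrot xy [-0.01 -0.01]
lin now-axes [0.0006 0.0013] | rot z 0.00 (or 180.00) then lin [0.0006 0.0013] | dz(tool) 0.0057
```

Request:
{"fn": "send_rows", "kwargs": {"force": 25, "plan": [{"linear":[0.0005,0.001,0.003],"delta_rot":[0,0,0],"fingers":0.085},{"linear":[0,0.0005,0.0025],"delta_rot":[0,0,0],"fingers":0.085},{"linear":[0,0,0],"delta_rot":[0,0,0],"fingers":0.085},{"linear":[0,0,0],"delta_rot":[0,0,0],"fingers":0.04},{"linear":[0,0,0],"delta_rot":[0,0,0],"fingers":0.04},{"linear":[0,0,0],"delta_rot":[0,0,0],"fingers":0.04},{"linear":[0,0,0],"delta_rot":[0,0,0],"fingers":0.04},{"linear":[0,0,0],"delta_rot":[0,0,0],"fingers":0.04}]}}

```text
clock: 36.13
position: [0.5734, 0.3615, 0.0291]
ee_rot: [-0.0, 0.87, 0.494, 0.002]
contact_force: [0.5, -0.2, -0.8]
width: 0.0572
```

```bash
python3 -c "
from h import *
go(.4775,.0846,.17)
wfit('tank',(.5714,.3619,0),0,False)"
```

```text
pos [0.5734 0.3615 0.0291] yaw 59.20 q6 -0.57 w 0.0572 F [ 0.5 -0.2 -0.8] t 36.13 fixrot xy [ 0.08 -0.16]
lin now-axes [-0.287   0.0594] | rot z 0.00 (or 180.00) then lin [-0.287   0.0594] | dz(tool) -0.1409
tank 0.96 [242. 248. 401. 411.] [0.5725 0.3608 0.    ] 0.959
```

Request:
{"fn": "send_rows", "kwargs": {"plan": [{"linear":[0,0,-0.01],"delta_rot":[0,0,0],"fingers":0.04},{"linear":[0,0,-0.02],"delta_rot":[0,0,0],"fingers":0.04},{"linear":[0,0,-0.03],"delta_rot":[0,0,0],"fingers":0.04},{"linear":[0,0,-0.035],"delta_rot":[0,0,0],"fingers":0.04},{"linear":[0,0,-0.03],"delta_rot":[0,0,0],"fingers":0.04},{"linear":[-0.01,0.002,-0.015],"delta_rot":[0,0,0],"fingers":0.04},{"linear":[-0.02,0.004,0],"delta_rot":[0,0,0],"fingers":0.04},{"linear":[-0.028,0.006,0],"delta_rot":[0,0,0],"fingers":0.04},{"linear":[-0.028,0.006,0],"delta_rot":[0,0,0],"fingers":0.04},{"linear":[-0.028,0.006,0],"delta_rot":[0,0,0],"fingers":0.04},{"linear":[-0.028,0.006,0],"delta_rot":[0,0,0],"fingers":0.04},{"linear":[-0.02,0.004,0],"delta_rot":[0,0,0],"fingers":0.04}]}}

```text
clock: 37.23
position: [0.5192, 0.2041, 0.1828]
ee_rot: [0.0, 0.868, 0.497, 0.006]
contact_force: [-0.6, -0.2, -0.6]
width: 0.0572
```

```bash
python3 -c "
from h import *
go(.4777,.0846,.17)"
```

```text
pos [0.5192 0.2041 0.1828] yaw 59.61 q6 -0.79 w 0.0572 F [-0.6 -0.2 -0.6] t 37.23 fixrot xy [ 0.39 -0.61]
lin now-axes [-0.1241  0.0247] | rot z 0.00 (or 180.00) then lin [-0.1241  0.0247] | dz(tool) 0.0128
```

Request:
{"fn": "send_rows", "kwargs": {"plan": [{"linear":[-0.02,0.004,0],"delta_rot":[0.2,-0.3,0],"fingers":0.04},{"linear":[-0.025,0.005,0],"delta_rot":[0.2,-0.3,0],"fingers":0.04},{"linear":[-0.025,0.005,0],"delta_rot":[0,0,0],"fingers":0.04},{"linear":[-0.022,0.004,0],"delta_rot":[0,0,0],"fingers":0.04},{"linear":[-0.012,0.003,0],"delta_rot":[0,0,0],"fingers":0.04},{"linear":[-0.005,0.001,0],"delta_rot":[0,0,0],"fingers":0.04},{"linear":[0,0,0],"delta_rot":[0,0,0],"fingers":0.04},{"linear":[0,0,0],"delta_rot":[0,0,0],"fingers":0.04}]}}

```text
clock: 37.9
position: [0.4784, 0.0905, 0.189]
ee_rot: [0.002, 0.869, 0.495, 0.002]
contact_force: [0.0, 0.7, -0.1]
width: 0.0572
```

```bash
python3 -c "
from h import *
go(.4777,.0846,.0881)"
```

```text
pos [0.4784 0.0905 0.189 ] yaw 59.37 q6 -0.99 w 0.0572 F [ 0.   0.7 -0.1] t 37.9 fixrot xy [ 0.31 -0.15]
lin now-axes [-0.0054  0.0024] | rot z 0.00 (or 180.00) then lin [-0.0054  0.0024] | dz(tool) 0.1009
```

Down to about 20 mm above the tower top, correcting.

Request:
{"fn": "send_rows", "kwargs": {"plan": [{"linear":[-0.003,0.001,0.005],"delta_rot":[0.2,-0.1,0],"fingers":0.04},{"linear":[-0.003,0.001,0.013],"delta_rot":[0.1,-0.1,0],"fingers":0.04},{"linear":[0,0,0.015],"delta_rot":[0,0,0],"fingers":0.04},{"linear":[0,0,0.015],"delta_rot":[0,0,0],"fingers":0.04},{"linear":[0,0,0.01],"delta_rot":[0,0,0],"fingers":0.04},{"linear":[0,0,0],"delta_rot":[0,0,0],"fingers":0.04},{"linear":[0,0,0],"delta_rot":[0,0,0],"fingers":0.04}]}}

```text
clock: 38.48
position: [0.4808, 0.0889, 0.1288]
ee_rot: [0.0, 0.867, 0.498, 0.002]
contact_force: [0.5, -0.0, -0.7]
width: 0.0575
```

```bash
python3 -c "
from h import *
go(.4777,.0846,.0881)"
```

```text
pos [0.4808 0.0889 0.1288] yaw 59.74 q6 -1.00 w 0.0575 F [ 0.5 -0.  -0.7] t 38.48 fixrot xy [ 0.14 -0.18]
lin now-axes [-0.0053 -0.0005] | rot z 0.00 (or 180.00) then lin [-0.0053 -0.0005] | dz(tool) 0.0407
```

Request:
{"fn": "send_rows", "kwargs": {"plan": [{"linear":[-0.003,0,0.004],"delta_rot":[0.1,-0.1,0],"fingers":0.04},{"linear":[-0.003,-0.0005,0.008],"delta_rot":[0.1,-0.1,0],"fingers":0.04},{"linear":[0,0,0.008],"delta_rot":[0,0,0],"fingers":0.04},{"linear":[0,0,0.004],"delta_rot":[0,0,0],"fingers":0.04},{"linear":[0,0,0],"delta_rot":[0,0,0],"fingers":0.04},{"linear":[0,0,0],"delta_rot":[0,0,0],"fingers":0.04}]}}

```text
clock: 38.98
position: [0.4786, 0.0845, 0.1037]
ee_rot: [0.0, 0.867, 0.499, 0.001]
contact_force: [-0.4, -0.5, 0.1]
width: 0.0573
```

```bash
python3 -c "
from h import *
go(.4777,.0846,.0881)"
```

```text
pos [0.4786 0.0845 0.1037] yaw 59.85 q6 -1.01 w 0.0573 F [-0.4 -0.5  0.1] t 38.98 fixrot xy [ 0.05 -0.06]
lin now-axes [-0.0004 -0.0008] | rot z 0.00 (or 180.00) then lin [-0.0004 -0.0008] | dz(tool) 0.0156
```

Request:
{"fn": "send_rows", "kwargs": {"plan": [{"linear":[-0.0005,-0.0005,0.004],"delta_rot":[0,-0.1,0],"fingers":0.04},{"linear":[0,-0.0005,0.004],"delta_rot":[0,0,0],"fingers":0.04},{"linear":[0,0,0.003],"delta_rot":[0,0,0],"fingers":0.04},{"linear":[0,0,0],"delta_rot":[0,0,0],"fingers":0.04},{"linear":[0,0,0],"delta_rot":[0,0,0],"fingers":0.04}]}}

```text
clock: 39.4
position: [0.4779, 0.0846, 0.0921]
ee_rot: [0.001, 0.867, 0.499, 0.0]
contact_force: [0.1, -1.1, -0.7]
width: 0.0572
```

```bash
python3 -c "
from h import *
go(.4777,.0846,.0881)"
```

```text
pos [0.4779 0.0846 0.0921] yaw 59.83 q6 -1.01 w 0.0572 F [ 0.1 -1.1 -0.7] t 39.4 fixrot xy [0.12 0.  ]
lin now-axes [-0.0001 -0.0002] | rot z 0.00 (or 180.00) then lin [-0.0001 -0.0002] | dz(tool) 0.0040
```

Request:
{"fn": "send_rows", "kwargs": {"plan": [{"linear":[0,0,0.002],"delta_rot":[0.1,0,0],"fingers":0.04},{"linear":[0,0,0.0015],"delta_rot":[0,0,0],"fingers":0.04},{"linear":[0,0,0],"delta_rot":[0,0,0],"fingers":0.04},{"linear":[0,0,0],"delta_rot":[0,0,0],"fingers":0.04}]}}

```text
clock: 39.73
position: [0.4782, 0.0846, 0.0885]
ee_rot: [0.0, 0.867, 0.499, 0.0]
contact_force: [0.5, 0.3, -0.5]
width: 0.0571
```

```bash
python3 -c "
from h import *
go(.4777,.0846,.0881)"
```

```text
pos [0.4782 0.0846 0.0885] yaw 59.84 q6 -1.01 w 0.0571 F [ 0.5  0.3 -0.5] t 39.73 fixrot xy [ 0.05 -0.02]
lin now-axes [-0.0002 -0.0005] | rot z 0.00 (or 180.00) then lin [-0.0002 -0.0005] | dz(tool) 0.0004
```

Request:
{"fn": "send_rows", "kwargs": {"plan": [{"linear":[0,0,0],"delta_rot":[0,0,0],"fingers":0.085},{"linear":[0,0,0],"delta_rot":[0,0,0],"fingers":0.085},{"linear":[0,0,0],"delta_rot":[0,0,0],"fingers":0.085},{"linear":[0,0,0],"delta_rot":[0,0,0],"fingers":0.085},{"linear":[0,0,-0.008],"delta_rot":[0,0,0],"fingers":0.085},{"linear":[0,0,-0.015],"delta_rot":[0,0,0],"fingers":0.085},{"linear":[0,0,-0.025],"delta_rot":[0,0,0],"fingers":0.085},{"linear":[0,0,-0.03],"delta_rot":[0,0,0],"fingers":0.085},{"linear":[0,0,-0.03],"delta_rot":[0,0,0],"fingers":0.085},{"linear":[0,0.025,-0.01],"delta_rot":[0,0,0],"fingers":0.085},{"linear":[0,0.035,0],"delta_rot":[0,0,0],"fingers":0.085},{"linear":[0,0.035,0],"delta_rot":[0,0,0],"fingers":0.085}]}}

```text
clock: 40.73
position: [0.5553, 0.0392, 0.2169]
ee_rot: [-0.001, 0.865, 0.501, -0.001]
contact_force: [-0.5, 1.0, -1.0]
width: 0.0852
```

Request:
{"fn": "send_rows", "kwargs": {"plan": [{"linear":[-0.03,0.02,-0.01],"delta_rot":[0,0,0],"fingers":0.085},{"linear":[-0.03,0.02,-0.01],"delta_rot":[0,0,0],"fingers":0.085},{"linear":[-0.03,0.02,-0.01],"delta_rot":[0,0,0],"fingers":0.085},{"linear":[-0.03,0.02,-0.01],"delta_rot":[0,0,0],"fingers":0.085},{"linear":[-0.03,0.02,-0.01],"delta_rot":[0,0,0],"fingers":0.085},{"linear":[-0.03,0.02,0],"delta_rot":[0,0,0],"fingers":0.085},{"linear":[0,0,0],"delta_rot":[0,0,0],"fingers":0.085},{"linear":[0,0,0],"delta_rot":[0,0,0],"fingers":0.085},{"linear":[0,0,0],"delta_rot":[0,0,0],"fingers":0.085}]}}

```text
clock: 41.48
position: [0.5775, -0.1914, 0.2754]
ee_rot: [0.004, 0.866, 0.5, 0.004]
contact_force: [0.1, 0.0, 0.0]
width: 0.0849
```

```bash
python3 - <<'E'
from h import *
init=dict(shed=(.457,-.1043,-107.5,.004),house=(.3938,.2812,-31,.004),tower_base=(.477,.0845,0,.004),tank=(.477,.0845,0,.059),lorry=(.6907,.1804,14,0),car=(.6937,-.1966,-5,0),tree=(.53,.217,0,0))
for n in("scene","top"):
    snap(n,n+"9.png");c=cam(n)
    for th,x in init.items():
        e=w2px("",[[x[0],x[1],.02+x[3]]],c)[0]
        L=[d for d in manip.masks_of(th,n) if np.hypot(*(np.mean(np.argwhere(d["pixels"]),0)[::-1]-e))<25]
        if L: v,i=fit(th,[(c,L[0]["pixels"])],x[:3],x[3],abs(x[2])>0);print(n,th,v.round(4),round(i,3))
        else: print(n,th,"none")
go(.4777,.0846,.1)
E
```

```text
scene shed [ 4.563000e-01 -1.030000e-01 -1.076208e+02] 0.956
scene house [  0.3925   0.2816 -31.5857] 0.957
scene tower_base [0.4838 0.0807 0.    ] 0.496
scene tank [0.4758 0.0847 0.    ] 0.96
scene lorry [ 0.6901  0.1805 13.3665] 0.907
scene car [ 0.6951 -0.197  -5.1329] 0.865
scene tree [0.529  0.2189 0.    ] 0.719
top shed [ 4.600000e-01 -8.410000e-02 -1.131766e+02] 0.409
top house [  0.3937   0.2816 -31.645 ] 0.953
top tower_base none
top tank [0.4765 0.0838 0.    ] 0.962
top lorry none
top car none
top tree [0.5323 0.2161 0.    ] 0.654
pos [ 0.5778 -0.1909  0.275 ] yaw 60.12 q6 -1.48 w 0.0851 F [ 0.3 -0.3  0.2] t 42.28 fixrot xy [ 0.63 -0.13]
lin now-axes [ 0.189 -0.224] | rot z 0.00 (or 180.00) then lin [ 0.189 -0.224] | dz(tool) 0.1750
```

View pics/scene9.png

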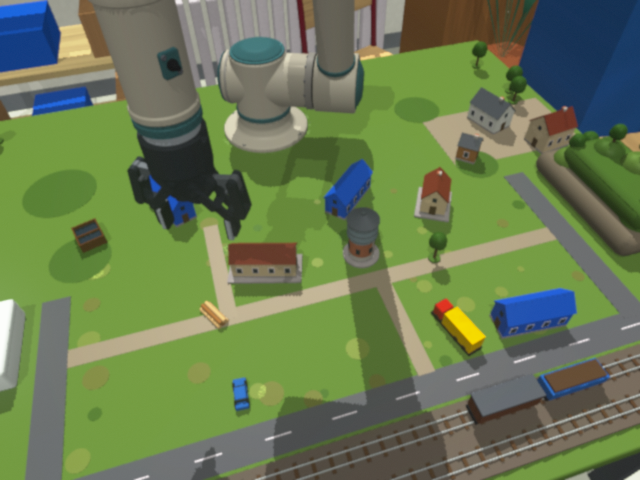

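```bash
python3 -c "
from rig import manip
print(manip.sign_off())"
```

```text
the job is handed in; nothing more can be done
None
```

The goods yard is back together and handed in at about 42 s of the 109 s allowed. I placed the shed, the house and the tower base on their foundations, in that order. I then set the tank on the tower.

**Centring checks:**
- **Shed:** the scene camera's final fit put it within about 1.5 mm and 0.2° of its foundation. The close wrist view before that showed it centred.
- **House:** within about 1.5 mm and 0.6°. The close wrist view put the offset at about 1 mm.
- **Tower base:** within about 1 mm of the round foundation by the camera fits after it was placed.
- **Tank:** upright in the last picture, and within about 1 mm of the tower by both cameras.

The gripper is open and well clear of everything. The contact force readings I took stayed under 3 N.

**Bystanders:** the lorry, car and tree fit where they stood at the start, to within about 2 mm.

**Checks that failed or disagreed:**
- The first shed overlay, taken while the arm was still settling, suggested a 2 mm offset. A repeat with the arm still did not show it.
- In the final overhead view the arm hid most of the shed and all of the lorry and car, so that view could not confirm them.
- The tank hides the tower base, so its final fit (0.50 overlap in the scene camera, not found overhead) is not usable. I relied on the fits made before the tank went on.

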